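Check a cast silver bar on all four sides with the metal tester, then weigh it

ROBOT

A 7-joint arm with a two-finger parallel gripper is mounted at the origin on the work surface. World frame = base frame: x ahead of the robot, y to its left, z up, the work surface at z = 0. Lengths are in mm, angles in degrees, forces in N, time in s.
With the tool pointing down it reaches from about 350 to 775 mm from the base axis. Payload 3.1 kg.
Tool frame: the origin (TCP) lies at the very end of the fingers, on their centre line; the grasp point (between the pads) lies 19 mm behind it; z points along the fingers, y is the line along which they close (so a half turn about z gives the same grasp; the last joint's range is limited). The gripper opens to 85 mm and grips with 20 to 120 N. Pads are 22 mm wide; open, the fingers measure 114 mm over their backs; the gripper's body (76 mm by 85 mm) begins 54 mm behind the grasp point. The pads swing forward as they close: fully open they stand 13 mm farther back than shut.
Start: joints at [-77.504, 17.813, 0.802, 86.603, -0.252, 75.585, -1.558], TCP at [141.26, 531.567, 231.304] pointing down, gripper open.
Joint ranges: [-154.91, 154.91], [-16.99, 109.72], [-72.82, 74.43], [7.12, 147.25], [-82.49, 262.49], [11.32, 116.49], [-174.64, 174.64]. Speed limits (degrees/s): [159.86, 159.86, 180, 180, 180, 180, 180].

INTERFACE

Orientations are given as a 3x3 rotation matrix whose columns are the frame's x, y, z axes.
In Python, from plant import get_obs, camera, sign_off gives the robot as it stands.
- The arm moves only by the tool step_arm, never from a script. Its argument "moves" is a list of rows, each an object of numbers: "tx", "ty", "tz": the shift along the tool's x, y, z in mm; "ax", "ay", "az": the turn, a rotation vector about the tool's x, y, z in rad; "jaw": the opening, from 0 (shut) to 1 (fully open). In form: [{"tx": .., "ty": .., "tz": .., "ax": .., "ay": .., "az": .., "jaw": ..}, ...]. A call has 1 to 8 rows; each row is the pose to reach, as a shift and turn from the pose commanded when the call began, along the tool's axes at that moment; what a row does not reach only later rows make up. A row lasts 1/10 s, in which the tool goes at most 50 mm and 8.59 degrees, less where a joint would pass 70% of its speed; a pose out of reach is approached as far as the arm can. A call with a gripper value outside its range is refused whole. The fingers move at their own pace and stop on an object; "newtons" is the grip in N (left out, the last holds). Time passes only in rows, so rows that repeat a pose let the fingers close. It gives the time, the measured TCP pose, the force, the opening and the grip force at its end, in the units of the state.
- get_obs(): the state, without advancing time (a new reading comes with each control period).
- camera(name): name is "scene" or "top"; returns a dict with "color" (384x512x3 uint8, red, green, blue), "vertical_fov" (degrees; the focal length in pixels is half the picture's height over the tangent of half this angle, whatever the lens; pixels are square), "cx", "cy" (the principal point, pixels), "R" (3x3) and "t" (3): a world point X has camera coordinates R X + t. Camera axes: x right, y down, z forward; pixel columns grow to the right and rows downward; lengths in mm; the calibration is good to about 2 mm. A picture is of the moment at which its call begins. There is no depth.
- sign_off(): hands the job in; it is judged then, once.
The state is a dict: "clock": time; "qpos": joint angles; "qvel": joint speeds; "effort": joint torques, N m; "tool_pos": TCP position; "tool_rot": TCP orientation; "wrist_force": force on the tool from outside, world axes, zero at the start; "torque": the same for the moment, N m; "gripper_width": opening from 0.0 (shut) to 1.0 (fully open); "grip_force": force on a finger pad.
Only numpy, scipy, OpenCV 4.12 (cv2) and the standard library are available. Lean on these libraries where they do the work, as an engineer would, in place of code of your own. Each camera call takes 0.05 s, during which the arm holds its last target. There are 200 camera calls.

TASK

Check the cast silver bar on the metal tester: press the middle of each of its four sides squarely onto the tester's sprung probe pin, red side first, then the blue side opposite, then yellow, then green, each time pushing the pin well in with a light, firm pressure, never hard, and keeping it there for half a second. Then set the bar down gently, painted face up, in the middle of the scale's pan and let go. Leave everything else on the bench where it is.

Things in the scene. Friction and masses are not known exactly. Their poses are not given: they have to be found in the camera images.
- bar: Silver-coloured cast bar, square block 44 x 44 x 24 mm high, about 0.42 kg, lying flat. Origin: centre of its underside, z up. A paint stripe on each top edge and on the rim of the side below it names that side: red = +x side, blue = -x, yellow = +y, green = -y. The middle of a side is 12 mm above the underside.
- bar_top (a point): Centre of the bar's painted top, 24 mm above its underside; axes as the bar's. Fingers holding one pair of sides cover the middles of those sides, so the bar must be set down and regrasped to show the other two; the bare bench right in front of the tester serves.
- tester: Metal tester: fixed grey box, 90 (x) x 100 (y) mm, 75 mm high, on a black rubber foot of 100 x 110 mm, green screen on top. Origin: centre of its underside, z up. Its front is the -x face, 45 mm from the origin. From it a probe points level along -x: an aluminium sleeve 16 mm thick with a round-ended brass pin, 8 mm thick, in its end.
- probe (a point): Point on the tester's front face where the probe's axis leaves it, 50 mm above the bench; axes as the tester's. The pin's free tip is 32 to 52 mm in front of it (along -x): the sleeve's setting differs each time and is not reported, so see it or feel for it. The sleeve itself is stiff and does not slide in use.
- pin_guide (a point): Point on the probe's axis inside the tester, 20 mm behind its front face; axes as the tester's. The pin is sprung along this axis: it gives from 2.3 N, goes in 8 mm at most, is fully in at 9.5 N and rigid after that. A reading needs more than 4 N; more than 25 N damages it.
- scale: Fixed black bench scale, 120 x 140 x 20 mm, with a flat round aluminium pan of 112 mm diameter on it, pan surface 28 mm above the bench. Origin: centre of its underside.
- pan (a point): Centre of the unloaded pan's upper surface. The pan is sprung: it sinks under 1 mm with the bar on it and 3 mm at most.
- anvil: Bystander: small loose steel anvil, 90 mm long, 48 mm high. Origin: its underside.
- hammer: Bystander: loose hammer, 220 mm long, lying on the bench.
- die: Bystander: loose plain brass block 50 x 50 x 30 mm, no paint. Origin: centre of its underside.
- tub: Bystander: loose clear jar with red cap, 60 mm thick, 55 mm high. Origin: centre of its underside.
- clamp: Bystander: loose wooden ring clamp, 120 x 22 x 14 mm, lying close to the robot.
- graver: Bystander: loose screwdriver-like graver, 150 mm long, lying close to the robot.

How it is judged (in metres and radians):
On the way, in this order (a step that is already met when the one before it is completed fails the run):
1. the middle of the red side is held squarely against the tester's pin with more than 4 N for 0.3 s (contact force between bar and tester above 4 N and x of probe in the frame of bar above 0.03 m and y of probe in the frame of bar between -0.009 and 0.009 m and z of probe in the frame of bar between 0.004 and 0.02 m and angle between the x axis of bar and the x axis of tester, either way round below 0.14 rad and angle between bar's own z axis and vertical below 0.12 rad), for 0.3 s.
2. the middle of the blue side is held squarely against the tester's pin with more than 4 N for 0.3 s (contact force between bar and tester above 4 N and x of probe in the frame of bar below -0.03 m and y of probe in the frame of bar between -0.009 and 0.009 m and z of probe in the frame of bar between 0.004 and 0.02 m and angle between the x axis of bar and the x axis of tester, either way round below 0.14 rad and angle between bar's own z axis and vertical below 0.12 rad), for 0.3 s.
3. the middle of the yellow side is held squarely against the tester's pin with more than 4 N for 0.3 s (contact force between bar and tester above 4 N and y of probe in the frame of bar above 0.03 m and x of probe in the frame of bar between -0.009 and 0.009 m and z of probe in the frame of bar between 0.004 and 0.02 m and angle between the y axis of bar and the x axis of tester, either way round below 0.14 rad and angle between bar's own z axis and vertical below 0.12 rad), for 0.3 s.
4. the middle of the green side is held squarely against the tester's pin with more than 4 N for 0.3 s (contact force between bar and tester above 4 N and y of probe in the frame of bar below -0.03 m and x of probe in the frame of bar between -0.009 and 0.009 m and z of probe in the frame of bar between 0.004 and 0.02 m and angle between the y axis of bar and the x axis of tester, either way round below 0.14 rad and angle between bar's own z axis and vertical below 0.12 rad), for 0.3 s.
At the end, for the whole second after the job is handed in: The bar lies flat and still on the scale's pan, painted face up, its centre within 30 mm of the pan's centre, released (horizontal distance between bar and pan below 0.03 m and z of bar in the frame of pan between -0.004 and 0.004 m and angle between bar's own z axis and vertical below 0.1 rad and linear speed of bar below 0.02 m/s and angular speed of bar below 0.2 rad/s); the robot touches nothing.
It fails at once if the tester is pressed with more than 25 N by the bar (contact force between bar and tester above 25 N).
It fails at once if the bar strikes or is forced onto the scale with more than 60 N (contact force between bar and scale above 60 N).
It fails at once if the bar is dropped: it falls free at more than 0.35 m/s (let go more than about 6 mm above what it lands on) (contact force between bar and the fingers below 0.2 N and linear speed of bar above 0.35 m/s).
It fails at once if a bystander is moved by more than 30 mm (distance of any of anvil, hammer, die, tub, clamp, graver from where it was at the start of the episode above 0.03 m).
It also fails if it takes over 72 s, if anything falls off the work surface, if the arm or the gripper's body presses on something with over 40 N, if the wrist force passes 120 N, or if a joint passes its speed limit or range.

## Working session

There is one attempt and no reset: what is moved stays moved. The work goes in short steps, Python scripts to look and compute and a tool call to move; the robot and the scene stay as the last step left them, time stands still between calls to the robot, and variables do not carry over. Pictures are saved under pics/ and viewed, at most 10 in all, crops included, and the job is handed in when it is done.

Besides the shell and the picture viewer there is one more tool, called after ">>>" by a JSON object that holds its "name" and its "arguments", one argument or row to a line. step_arm: Moves the arm, as the interface text tells. Its arguments: {"type":"object","properties":{"moves":{"type":"array","items":{"type":"object","properties":{"tx":{"type":"number"},"ty":{"type":"number"},"tz":{"type":"number"},"ax":{"type":"number"},"ay":{"type":"number"},"az":{"type":"number"},"jaw":{"type":"number"}}}},"newtons":{"type":"number"}},"required":["moves"]}

```bash
mkdir -p pics
cat > h.py <<'E'
import numpy as np, cv2
from plant import get_obs, camera
def cam(n):
    c=camera(n); c['f']=c['color'].shape[0]/2/np.tan(np.radians(c['vertical_fov'])/2)
    c['R']=np.array(c['R']);c['t']=np.array(c['t']);return c
def save(c,fn,box=None,s=1):
    im=c['color'][:,:,::-1]
    if box: im=im[box[1]:box[3],box[0]:box[2]]
    cv2.imwrite('pics/'+fn,cv2.resize(np.ascontiguousarray(im),None,fx=s,fy=s,interpolation=cv2.INTER_CUBIC))
def ray(c,u,v,z):
    d=c['R'].T@np.array([(u-c['cx'])/c['f'],(v-c['cy'])/c['f'],1]); o=-c['R'].T@c['t']
    return o+d*(z-o[2])/d[2]
def proj(c,X):
    p=c['R']@np.array(X,float)+c['t'];return p[:2]/p[2]*c['f']+[c['cx'],c['cy']]
E
python3 - <<'E'
from h import *
import pickle
for n in('top','scene'):
    c=cam(n);save(c,n+'0.png',s=1.5);print(n,c['f'],-c['R'].T@c['t'],c['R'].round(3).tolist())
    pickle.dump(c,open(n+'0.pkl','wb'))
o=get_obs();print({k:np.round(v,3).tolist() for k,v in o.items()})
E
```

```text
top 444.10188010862976 [ 420.00063967   -2.58243344 1316.38787417] [[-0.005, -1.0, 0.006], [-0.993, 0.005, -0.12], [0.12, -0.007, -0.993]]
scene 352.7759710876267 [1122.07937036  -43.59491814  982.60731396] [[0.093, 0.996, -0.013], [0.864, -0.087, -0.496], [-0.494, 0.035, -0.868]]
{'clock': 0.1, 'qpos': [-77.506, 17.855, 0.803, 86.684, -0.252, 75.584, -1.56], 'qvel': [-0.061, -0.035, 0.061, -0.142, 0.005, -0.016, -0.011], 'effort': [0.001, -38.085, 0.147, -23.124, 0.012, 0.008, 0.0], 'tool_pos': [141.102, 530.904, 230.325], 'tool_rot': [[-0.966, 0.257, -0.0], [0.257, 0.966, -0.002], [-0.0, -0.002, -1.0]], 'wrist_force': [-1.042, 0.228, -0.226], 'torque': [-0.013, 0.039, -0.022], 'grip_force': 0.0, 'gripper_width': 1.002}
```

View pics/top0.png

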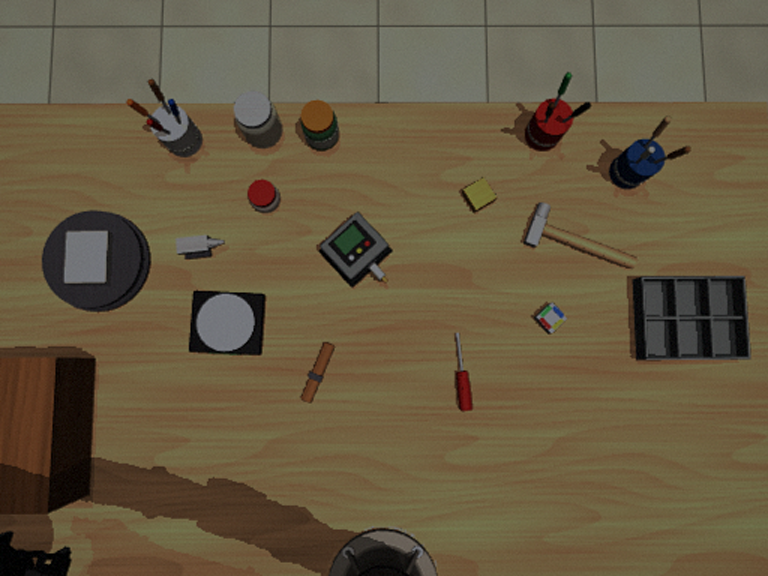

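View pics/scene0.png

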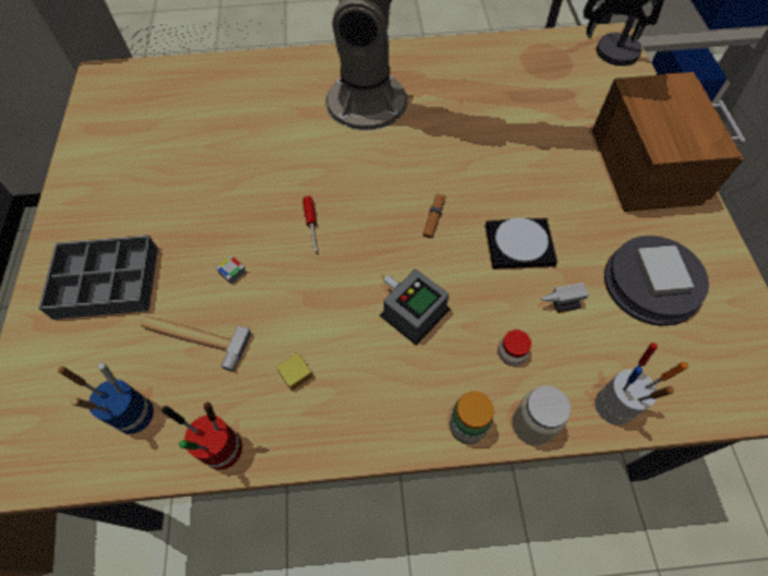

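The top view has the bar at about (550,318) of the 1.5x picture, tester at (355,248) with its probe pointing to lower right at (383,280), and the pan at (226,322). I'll zoom in on the bar and tester.

Run:
```python
import pickle
from h import *
t=pickle.load(open('top0.pkl','rb'));s=pickle.load(open('scene0.pkl','rb'))
def crop(c,x,y,w=45,h=36,k=8):
    im=c['color'][y-h//2:y+h//2,x-w//2-1:x-w//2-1+w,::-1]
    return cv2.resize(np.ascontiguousarray(im),(400,300),interpolation=cv2.INTER_CUBIC)
# same scale 4:3 crops: 48x36 bar, 80x60 tester
def cr(c,x0,y0,w,h): return cv2.resize(np.ascontiguousarray(c['color'][y0:y0+h,x0:x0+w,::-1]),(400,300),interpolation=cv2.INTER_CUBIC)
M=np.vstack([np.hstack([cr(t,350,195,40,30),cr(t,205,135,64,48)]),np.hstack([cr(s,136,165,40,30),cr(s,244,176,64,48)])])
cv2.imwrite('pics/m1.png',M)
# pan ellipse centroid: bright, low saturation
hsv=cv2.cvtColor(t['color'],cv2.COLOR_RGB2HSV);m=np.zeros((384,512),np.uint8);m[190:240,125:178]=1
k=((hsv[...,1]<60)&(hsv[...,2]>100)&(m>0)).astype(np.uint8)
print('pan',cv2.moments(k,True)['m00']);mm=cv2.moments(k,True);print(ray(t,mm['m10']/mm['m00'],mm['m01']/mm['m00'],28))
hsv=cv2.cvtColor(s['color'],cv2.COLOR_RGB2HSV);m[:]=0;m[142:180,322:372]=1
k=((hsv[...,1]<60)&(hsv[...,2]>100)&(m>0)).astype(np.uint8);mm=cv2.moments(k,True);print(ray(s,mm['m10']/mm['m00'],mm['m01']/mm['m00'],28),mm['m00'])
```

```text
pan 1131.0
[494.35977815 302.50349169  28.        ]
[496.87206055 302.17545543  28.        ] 782.0
```

View pics/m1.png

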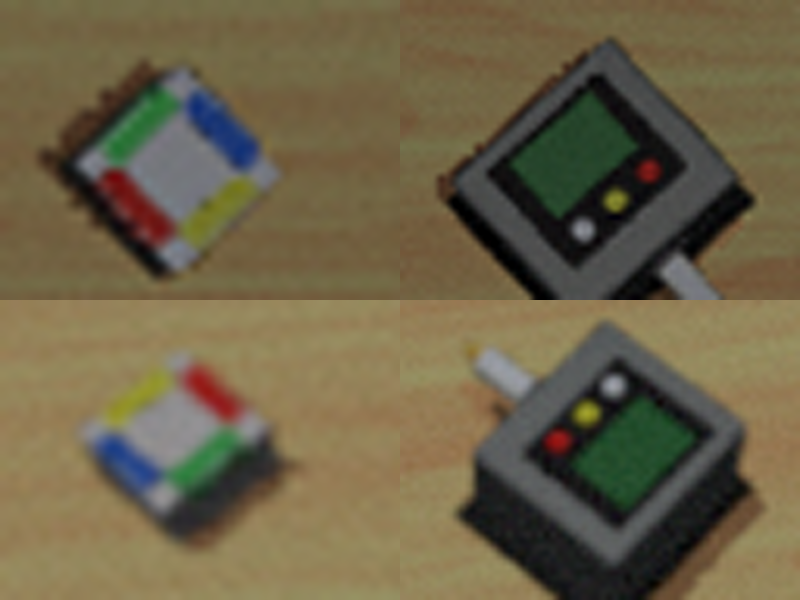

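The zoom shows the bar's top corners (top crop: (180,68), (278,178), (175,272), (75,165)) and the tester's top corners, and in the scene crop the pin tip at about (70,48) of the lower-right quarter.

```bash
cat > m.py <<'E'
import pickle
from h import *
from scipy.optimize import least_squares
t=pickle.load(open('top0.pkl','rb'));s=pickle.load(open('scene0.pkl','rb'))
px=lambda p,o,k:np.array(p)/k+np.array(o)-.5
def fit(obs,hx,hy,z,x0):
    def rs(q,parts=False):
        c,si=np.cos(q[2]),np.sin(q[2]);C=[(q[0]+c*a*hx-si*b*hy,q[1]+si*a*hx+c*b*hy,z) for a,b in((1,1),(1,-1),(-1,-1),(-1,1))]
        r=[]
        for c_,pts in obs:
            P=np.array([proj(c_,X) for X in C])
            for p in pts: r+=list((P-p)[np.argmin(np.linalg.norm(P-p,axis=1))])
        return np.array(r)
    f=least_squares(rs,x0);return f.x[:2],np.degrees(f.x[2]),np.abs(f.fun).max()
if __name__=='__main__':
    bt=[px(p,(350,195),10) for p in((180,68),(278,178),(175,272),(75,165))]
    bs=[px(p,(136,165),10) for p in((180,52),(272,125),(172,212),(82,135))]
    for o in([(t,bt)],[(s,bs)],[(t,bt),(s,bs)]):
        x0=list(ray(*[o[0][0]],*np.mean(o[0][1],0),24)[:2])
        print('bar',fit(o,22,22,24,x0+[.7]))
    tt=[px(p,(205,135),6.25) for p in((210,38),(340,195),(55,190))]
    ts=[px(p,(244,176),6.25) for p in((200,22),(343,130),(80,157),(212,263))]
    for o in([(t,tt)],[(s,ts)],[(t,tt),(s,ts)]):
        print('tester',fit(o,45,50,75,[545,40,np.radians(45)]))
    print('tip scene z50',ray(s,*px((70,48),(244,176),6.25),50))
    for nm,c,p in (('red',t,(135,205)),('green',t,(142,128)),('blue',t,(225,130)),('yellow',t,(218,212))):print(nm,ray(c,*px(p,(350,195),10),24)[:2])
E
python3 m.py
python3 - <<'E'
from h import *
import pickle
t=pickle.load(open('top0.pkl','rb'))
cv2.imwrite('pics/m2.png',cv2.resize(np.ascontiguousarray(t['color'][165:195,235:275,::-1]),(400,300),interpolation=cv2.INTER_CUBIC))
E
```

```text
bar (array([ 500.2589579 , -328.95343623]), np.float64(41.33309321622807), np.float64(0.5537822999783657))
bar (array([ 502.08414143, -328.57591362]), np.float64(44.37067570739395), np.float64(0.3204287815200928))
bar (array([ 500.92295673, -328.85254915]), np.float64(42.620664556944604), np.float64(0.6189021929565115))
tester (array([601.58471103,  53.85322682]), np.float64(68.24467671301022), np.float64(13.637810333037038))
tester (array([642.20895321,  50.88276098]), np.float64(43.28668536230432), np.float64(2.293520881433494))
tester (array([608.40340477,  35.99367443]), np.float64(82.91180855041043), np.float64(14.565335298519756))
tip scene z50 [570.9933648   -8.08605108  50.        ]
red [ 490.28969813 -316.34887436]
green [ 512.74114163 -319.1511497 ]
blue [ 512.03770746 -343.3990134 ]
yellow [ 488.13093387 -340.49367847]
```

View pics/m2.png

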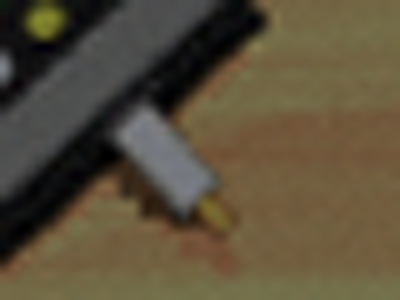

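The crop shows the brass pin tip at about (232,230), and the sleeve leaving the face near (128,118).

```bash
cat > m3.py <<'E'
from m import *
tt=[px(p,(205,135),6.25) for p in((210,38),(340,195),(55,190))]
ts=[px(p,(244,176),6.25) for p in((200,22),(343,130),(80,157),(212,263))]
for o in([(t,tt)],[(s,ts)],[(t,tt),(s,ts)]):print('tester',fit(o,45,50,75,[642,51,np.radians(43)]))
print('tip t',ray(t,*px((232,230),(235,165),10),50),'s',ray(s,*px((69,48),(244,176),6.25),50))
a=ray(t,*px((132,122),(235,165),10),50);b=ray(t,*px((215,211),(235,165),10),50);print('axis',np.degrees(np.arctan2(*(a-b)[1::-1])))
E
python3 m3.py
```

```text
tester (array([631.40597884,  51.73647765]), np.float64(41.46264483531051), np.float64(1.2035233070664617))
tester (array([642.20895328,  50.8827607 ]), np.float64(43.286676960668785), np.float64(2.2935213584896417))
tester (array([636.83410065,  51.24642247]), np.float64(42.426103265298394), np.float64(3.090586198903452))
tip t [569.29886755  -9.87674489  50.        ] s [570.94398422  -8.57515434  50.        ]
axis 42.522301577020244
```

```bash
cat > g.py <<'E'
import sys
from h import *
from scipy.spatial.transform import Rotation as Ro
T=np.array([570.2,-9.2,50]);PSI=42.5;u=np.array([np.cos(np.radians(PSI)),np.sin(np.radians(PSI)),0])
def state():
    o=get_obs();R=np.array(o['tool_rot']).reshape(3,3)
    print('t',o['clock'],'p',np.round(o['tool_pos'],1),'phi %.1f'%np.degrees(np.arctan2(R[1,1],R[0,1])),'tilt',R[:2,2].round(3),'w',np.round(o['gripper_width'],3),'gf',np.round(o['grip_force'],1),'F',np.round(o['wrist_force'],1),'q',np.round(o['qpos'],0))
    return o,R
def to(p,phi,steps=1):
    o,R=state();a=np.radians(phi);y=np.array([np.cos(a),np.sin(a),0]);z=np.array([0,0,-1.]);Rt=np.c_[np.cross(y,z),y,z]
    d=R.T@(np.array(p,float)-o['tool_pos']);w=Ro.from_matrix(R.T@Rt).as_rotvec()
    print('d',d.round(1),'w',w.round(3),'len %.0f ang %.0f'%(np.linalg.norm(d),np.degrees(np.linalg.norm(w))))
if __name__=='__main__':
    for a in sys.argv[1:]: v=[float(k) for k in a.split(',')];to(v[:3],v[3])
E
python3 g.py 150,435,231,75 400,180,231,60 501,-329,100,42.6
```

```text
t 0.1 p [141.1 530.9 230.3] phi 75.1 tilt [-0.    -0.002] w 1.002 gf 0.0 F [-1.   0.2 -0.2] q [-78.  18.   1.  87.  -0.  76.  -2.]
d [-33.2 -90.4  -0.5] w [-0.002  0.     0.002] len 96 ang 0
t 0.1 p [141.1 530.9 230.3] phi 75.1 tilt [-0.    -0.002] w 1.002 gf 0.0 F [-1.   0.2 -0.2] q [-78.  18.   1.  87.  -0.  76.  -2.]
d [-3.403e+02 -2.726e+02 -1.000e-01] w [-0.002  0.     0.264] len 436 ang 15
t 0.1 p [141.1 530.9 230.3] phi 75.1 tilt [-0.    -0.002] w 1.002 gf 0.0 F [-1.   0.2 -0.2] q [-78.  18.   1.  87.  -0.  76.  -2.]
d [-568.7 -738.3  132. ] w [-0.002  0.001  0.568] len 941 ang 33
```

>>> {"name": "step_arm", "arguments": {
  "moves": [
    {"tx": -33,"ty": -90,"az": 0},
    {"tx": -33,"ty": -90},
    {"tx": -340,"ty": -273,"az": 0.26},
    {"tx": -340,"ty": -273,"az": 0.26},
    {"tx": -340,"ty": -273,"az": 0.26},
    {"tx": -340,"ty": -273,"az": 0.26},
    {"tx": -340,"ty": -273,"az": 0.26},
    {"tx": -340,"ty": -273,"az": 0.26}
  ]
}}

```text
$.moves[0]: bad value
```

```bash
python3 g.py 501,-329,110,42.6
```

```text
t 0.1 p [141.1 530.9 230.3] phi 75.1 tilt [-0.    -0.002] w 1.002 gf 0.0 F [-1.   0.2 -0.2] q [-78.  18.   1.  87.  -0.  76.  -2.]
d [-568.7 -738.4  122. ] w [-0.002  0.001  0.568] len 940 ang 33
```

>>> {"name": "step_arm", "arguments": {
  "moves": [
    {"tx": -33,"ty": -90,"tz": 0,"ax": 0,"ay": 0,"az": 0,"jaw": 1},
    {"tx": -33,"ty": -90,"tz": 0,"ax": 0,"ay": 0,"az": 0,"jaw": 1},
    {"tx": -340,"ty": -273,"tz": 0,"ax": 0,"ay": 0,"az": 0.26,"jaw": 1},
    {"tx": -340,"ty": -273,"tz": 0,"ax": 0,"ay": 0,"az": 0.26,"jaw": 1},
    {"tx": -340,"ty": -273,"tz": 0,"ax": 0,"ay": 0,"az": 0.26,"jaw": 1},
    {"tx": -340,"ty": -273,"tz": 0,"ax": 0,"ay": 0,"az": 0.26,"jaw": 1},
    {"tx": -340,"ty": -273,"tz": 0,"ax": 0,"ay": 0,"az": 0.26,"jaw": 1},
    {"tx": -340,"ty": -273,"tz": 0,"ax": 0,"ay": 0,"az": 0.26,"jaw": 1}
  ]
}}

```text
clock: 0.9
tool_pos: [360.4, 219.7, 231.2]
tool_rot: [[-0.868, 0.496, -0.0], [0.496, 0.868, 0.0], [0.0, 0.0, -1.0]]
wrist_force: [1.0, 1.6, -0.3]
gripper_width: 1.001
grip_force: 0.0
```

```bash
python3 g.py 501,-329,110,42.6
```

```text
t 0.9 p [360.4 219.7 231.2] phi 60.2 tilt [-0.  0.] w 1.001 gf 0.0 F [ 1.   1.6 -0.3] q [-53.   2.  21. 105.  -1.  72.  28.]
d [-394.4 -406.6  120.9] w [ 0.    -0.     0.308] len 579 ang 18
```

>>> {"name": "step_arm", "arguments": {
  "moves": [
    {"tx": -394,"ty": -407,"tz": 60,"ax": 0,"ay": 0,"az": 0.3,"jaw": 1},
    {"tx": -394,"ty": -407,"tz": 60,"ax": 0,"ay": 0,"az": 0.3,"jaw": 1},
    {"tx": -394,"ty": -407,"tz": 60,"ax": 0,"ay": 0,"az": 0.3,"jaw": 1},
    {"tx": -394,"ty": -407,"tz": 60,"ax": 0,"ay": 0,"az": 0.3,"jaw": 1},
    {"tx": -394,"ty": -407,"tz": 60,"ax": 0,"ay": 0,"az": 0.3,"jaw": 1},
    {"tx": -394,"ty": -407,"tz": 60,"ax": 0,"ay": 0,"az": 0.3,"jaw": 1},
    {"tx": -394,"ty": -407,"tz": 60,"ax": 0,"ay": 0,"az": 0.3,"jaw": 1},
    {"tx": -394,"ty": -407,"tz": 60,"ax": 0,"ay": 0,"az": 0.3,"jaw": 1}
  ]
}}

```text
clock: 1.7
tool_pos: [457.9, -165.4, 188.8]
tool_rot: [[-0.683, 0.73, 0.0], [0.73, 0.683, 0.001], [0.0, 0.001, -1.0]]
wrist_force: [0.7, 1.1, 0.9]
gripper_width: 1.001
grip_force: 0.0
```

```bash
python3 g.py 501,-329,100,42.6
```

```text
t 1.7 p [ 457.9 -165.4  188.8] phi 43.1 tilt [0.    0.001] w 1.001 gf 0.0 F [0.7 1.1 0.9] q [-19.  15.  45. 101. -11.  68.  72.]
d [-148.9  -80.3   88.7] w [ 0.001 -0.     0.008] len 191 ang 0
```

>>> {"name": "step_arm", "arguments": {
  "moves": [
    {"tx": -149,"ty": -80,"tz": 89,"ax": 0,"ay": 0,"az": 0.01,"jaw": 1},
    {"tx": -149,"ty": -80,"tz": 89,"ax": 0,"ay": 0,"az": 0.01,"jaw": 1},
    {"tx": -149,"ty": -80,"tz": 89,"ax": 0,"ay": 0,"az": 0.01,"jaw": 1},
    {"tx": -149,"ty": -80,"tz": 89,"ax": 0,"ay": 0,"az": 0.01,"jaw": 1},
    {"tx": -149,"ty": -80,"tz": 89,"ax": 0,"ay": 0,"az": 0.01,"jaw": 1},
    {"tx": -149,"ty": -80,"tz": 89,"ax": 0,"ay": 0,"az": 0.01,"jaw": 1},
    {"tx": -149,"ty": -80,"tz": 89,"ax": 0,"ay": 0,"az": 0.01,"jaw": 1}
  ]
}}

```text
clock: 2.4
tool_pos: [501.5, -326.0, 100.3]
tool_rot: [[-0.676, 0.737, 0.0], [0.737, 0.676, 0.001], [0.001, 0.001, -1.0]]
wrist_force: [-0.6, 1.0, 0.7]
gripper_width: 1.001
grip_force: 0.0
```

```bash
python3 g.py 501,-329,3,42.6
python3 - <<'E'
from h import *
c=cam('scene');M=cv2.resize(np.ascontiguousarray(c['color'][130:220,100:220,::-1]),(800,600),interpolation=cv2.INTER_CUBIC);cv2.imwrite('pics/p1.png',M)
E
```

```text
t 2.4 p [ 501.5 -326.   100.3] phi 42.5 tilt [0.    0.001] w 1.001 gf 0.0 F [-0.6  1.   0.7] q [  3.  34.  42.  90. -25.  65.  94.]
d [-1.9 -2.5 97.3] w [ 0.001 -0.001 -0.001] len 97 ang 0
```

View pics/p1.png

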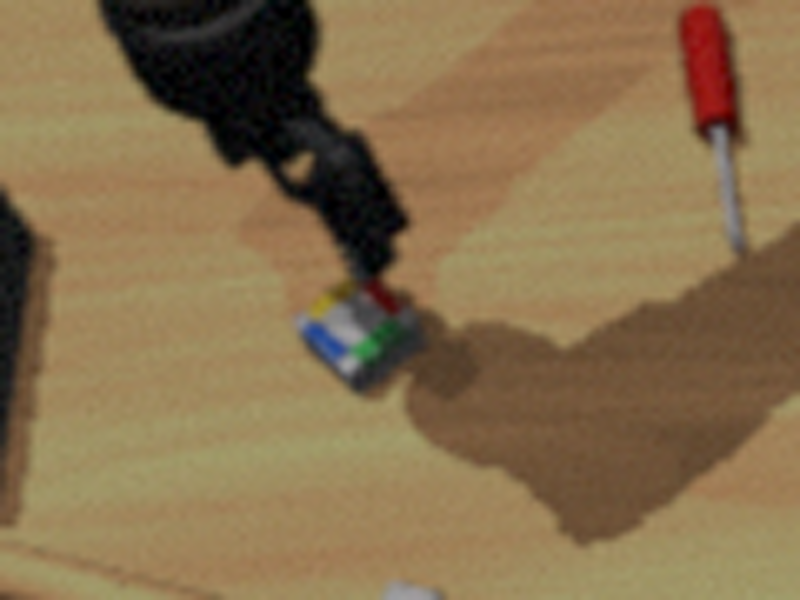

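The gripper stands over the bar at about (360,325), with its closing line along yellow and green. Descending and closing.

>>> {"name": "step_arm", "arguments": {
  "moves": [
    {"tx": -2,"ty": -2.5,"tz": 50,"ax": 0,"ay": 0,"az": 0,"jaw": 1},
    {"tx": -2,"ty": -2.5,"tz": 80,"ax": 0,"ay": 0,"az": 0,"jaw": 1},
    {"tx": -2,"ty": -2.5,"tz": 98,"ax": 0,"ay": 0,"az": 0,"jaw": 1},
    {"tx": -2,"ty": -2.5,"tz": 99,"ax": 0,"ay": 0,"az": 0,"jaw": 0.6},
    {"tx": -2,"ty": -2.5,"tz": 99,"ax": 0,"ay": 0,"az": 0,"jaw": 0.2},
    {"tx": -2,"ty": -2.5,"tz": 99,"ax": 0,"ay": 0,"az": 0,"jaw": 0.2},
    {"tx": -2,"ty": -2.5,"tz": 99,"ax": 0,"ay": 0,"az": 0,"jaw": 0.2},
    {"tx": -2,"ty": -2.5,"tz": 99,"ax": 0,"ay": 0,"az": 0,"jaw": 0.2}
  ],
  "newtons": 50
}}

```text
clock: 3.25
tool_pos: [502.4, -331.2, 3.6]
tool_rot: [[-0.676, 0.737, 0.004], [0.737, 0.676, -0.001], [-0.004, 0.002, -1.0]]
wrist_force: [0.9, 0.4, 6.7]
gripper_width: 0.506
grip_force: 53.8
```

```bash
python3 g.py 501,-329,60,42.6
```

```text
t 3.25 p [ 502.4 -331.2    3.6] phi 42.5 tilt [ 0.004 -0.001] w 0.506 gf 53.8 F [0.9 0.4 6.7] q [  6.  41.  38.  95. -30.  55.  98.]
d [  2.4   0.6 -56.4] w [ 0.002  0.004 -0.002] len 56 ang 0
```

>>> {"name": "step_arm", "arguments": {
  "moves": [
    {"tx": 0,"ty": 0,"tz": -20,"ax": 0,"ay": 0,"az": 0,"jaw": 0.2},
    {"tx": 0,"ty": 0,"tz": -60,"ax": 0,"ay": 0,"az": 0,"jaw": 0.2},
    {"tx": 0,"ty": 0,"tz": -90,"ax": 0,"ay": 0,"az": 0.15,"jaw": 0.2},
    {"tx": 30,"ty": 35,"tz": -95,"ax": 0,"ay": 0,"az": 0.29,"jaw": 0.2},
    {"tx": 60,"ty": 70,"tz": -95,"ax": 0,"ay": 0,"az": 0.43,"jaw": 0.2},
    {"tx": 90,"ty": 105,"tz": -95,"ax": 0,"ay": 0,"az": 0.57,"jaw": 0.2},
    {"tx": 120,"ty": 140,"tz": -95,"ax": 0,"ay": 0,"az": 0.71,"jaw": 0.2},
    {"tx": 150,"ty": 175,"tz": -95,"ax": 0,"ay": 0,"az": 0.85,"jaw": 0.2}
  ]
}}

```text
clock: 4.05
tool_pos: [527.8, -99.7, 96.0]
tool_rot: [[0.115, 0.993, -0.0], [0.993, -0.115, 0.001], [0.001, -0.001, -1.0]]
wrist_force: [1.8, 0.4, -4.3]
gripper_width: 0.498
grip_force: 52.4
```

```bash
python3 g.py 535.6,-41,100,-47.5
```

```text
t 4.05 p [527.8 -99.7  96. ] phi -6.6 tilt [-0.     0.001] w 0.498 gf 52.4 F [ 1.8  0.4 -4.3] q [-31.  32.  56. 101. -30.  63.  29.]
d [59.2  1.  -4. ] w [-0.001 -0.001  0.714] len 59 ang 41
```

>>> {"name": "step_arm", "arguments": {
  "moves": [
    {"tx": 30,"ty": 4,"tz": 0,"ax": 0,"ay": 0,"az": 0.15,"jaw": 0.2},
    {"tx": 52,"ty": 4,"tz": 0,"ax": 0,"ay": 0,"az": 0.3,"jaw": 0.2},
    {"tx": 52,"ty": 4,"tz": 10,"ax": 0,"ay": 0,"az": 0.45,"jaw": 0.2},
    {"tx": 52,"ty": 4,"tz": 30,"ax": 0,"ay": 0,"az": 0.6,"jaw": 0.2},
    {"tx": 52,"ty": 4,"tz": 45,"ax": 0,"ay": 0,"az": 0.714,"jaw": 0.2},
    {"tx": 52,"ty": 4,"tz": 54,"ax": 0,"ay": 0,"az": 0.714,"jaw": 0.2},
    {"tx": 52,"ty": 4,"tz": 54,"ax": 0,"ay": 0,"az": 0.714,"jaw": 0.2},
    {"tx": 52,"ty": 4,"tz": 54,"ax": 0,"ay": 0,"az": 0.714,"jaw": 0.2}
  ]
}}

```text
clock: 4.85
tool_pos: [538.2, -50.7, 42.6]
tool_rot: [[0.732, 0.681, 0.001], [0.681, -0.732, 0.0], [0.001, 0.0, -1.0]]
wrist_force: [0.1, -0.6, -2.3]
gripper_width: 0.508
grip_force: 52.4
```

```bash
python3 g.py 535.6,-41,41.6,-47.5
python3 - <<'E'
from h import *
c=cam('scene');a=cv2.resize(np.ascontiguousarray(c['color'][160:226,222:310,::-1]),(800,600),interpolation=cv2.INTER_CUBIC)
cv2.imwrite('pics/p2.png',a)
E
```

```text
t 4.85 p [538.2 -50.7  42.6] phi -47.1 tilt [0.001 0.   ] w 0.508 gf 52.4 F [ 0.1 -0.6 -2.3] q [-39.  41.  62. 104. -42.  62.  -8.]
d [ 4.7 -8.9  1. ] w [ 0.    -0.001  0.008] len 10 ang 0
```

View pics/p2.png

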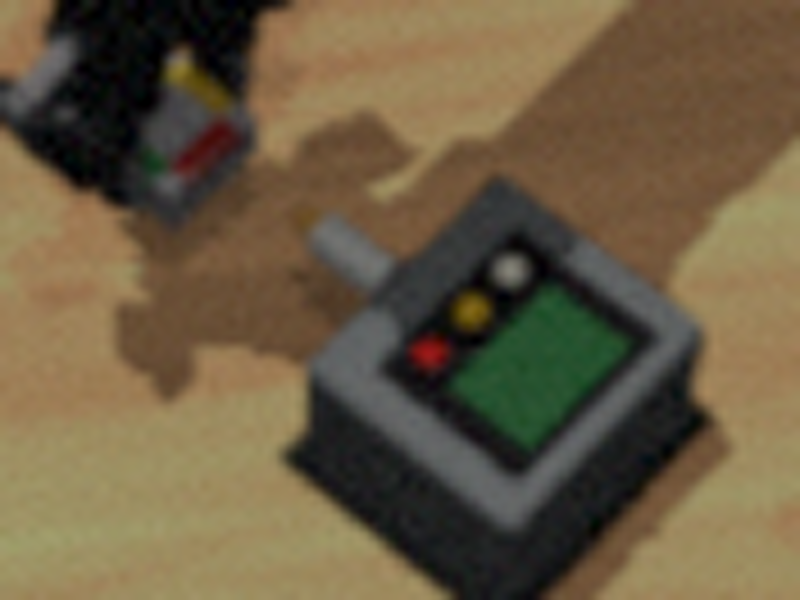

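The bar is held with red facing the pin. The red top edge runs about (170,185)–(250,128) and the pin tip is at (303,218). Checking against the expected pose:

Run:
```python
from g import *
c=cam('scene');o=get_obs();k=800/88
P=[ray(c,222+x/k-.5,160+y/k-.5,63) for x,y in((170,183),(250,128))];m=(P[0]+P[1])/2
print(P,np.linalg.norm(P[0]-P[1]));n=np.array([u[1],-u[0],0])
e=m-np.array(o['tool_pos']);print('edge rel tcp: along u',e@u,'lat',e@n)
tip=ray(c,222+303/k-.5,160+216/k-.5,50);print('tip',tip,'rel tcp u',(tip-o['tool_pos'])@u,'lat',(tip-o['tool_pos'])@n)
```

```text
[array([561.71206265, -51.42326809,  63.        ]), array([542.7229466 , -22.91116557,  63.        ])] 34.25677332104728
edge rel tcp: along u 19.184100612432328 lat -1.1055286866530665
tip [571.31778677  -7.71472971  50.        ] rel tcp u 53.16411765664249 lat -9.91621636878299
```

>>> {"name": "step_arm", "arguments": {
  "moves": [
    {"tx": 8,"ty": -9.5,"tz": 1,"ax": 0,"ay": 0,"az": 0.007,"jaw": 0.2},
    {"tx": 18,"ty": -9.5,"tz": 1,"ax": 0,"ay": 0,"az": 0.007,"jaw": 0.2},
    {"tx": 24,"ty": -9.5,"tz": 1,"ax": 0,"ay": 0,"az": 0.007,"jaw": 0.2},
    {"tx": 27,"ty": -9.5,"tz": 1,"ax": 0,"ay": 0,"az": 0.007,"jaw": 0.2},
    {"tx": 28,"ty": -9.5,"tz": 1,"ax": 0,"ay": 0,"az": 0.007,"jaw": 0.2},
    {"tx": 28,"ty": -9.5,"tz": 1,"ax": 0,"ay": 0,"az": 0.007,"jaw": 0.2},
    {"tx": 28,"ty": -9.5,"tz": 1,"ax": 0,"ay": 0,"az": 0.007,"jaw": 0.2}
  ]
}}

```text
clock: 5.65
tool_pos: [551.8, -25.2, 41.2]
tool_rot: [[0.738, 0.674, -0.0], [0.674, -0.738, -0.0], [-0.0, 0.0, -1.0]]
wrist_force: [0.1, -0.0, -3.8]
gripper_width: 0.508
grip_force: 52.5
```

```bash
cat > s.py <<'E'
from g import *
o,R=state();p=np.array(o['tool_pos']);n=np.array([u[1],-u[0],0]);F=np.array(o['wrist_force'])
print('s(u) %.1f lat %.1f  (rel tip)'%((p-T)@u,(p-T)@n),'Fu %.1f Flat %.1f'%(F@u,F@n))
E
python3 s.py
```

```text
t 5.65 p [551.8 -25.2  41.2] phi -47.6 tilt [-0. -0.] w 0.508 gf 52.5 F [ 0.1 -0.  -3.8] q [-40.  43.  62. 102. -42.  62. -11.]
s(u) -24.3 lat -0.6  (rel tip) Fu 0.0 Flat 0.1
```

>>> {"name": "step_arm", "arguments": {
  "moves": [
    {"tx": 2,"ty": 0,"tz": 0,"ax": 0,"ay": 0,"az": 0,"jaw": 0.2},
    {"tx": 3,"ty": 0,"tz": 0,"ax": 0,"ay": 0,"az": 0,"jaw": 0.2},
    {"tx": 4,"ty": 0,"tz": 0,"ax": 0,"ay": 0,"az": 0,"jaw": 0.2},
    {"tx": 5,"ty": 0,"tz": 0,"ax": 0,"ay": 0,"az": 0,"jaw": 0.2},
    {"tx": 6,"ty": 0,"tz": 0,"ax": 0,"ay": 0,"az": 0,"jaw": 0.2},
    {"tx": 6,"ty": 0,"tz": 0,"ax": 0,"ay": 0,"az": 0,"jaw": 0.2}
  ]
}}

```text
clock: 6.25
tool_pos: [555.8, -21.4, 41.1]
tool_rot: [[0.738, 0.674, -0.001], [0.674, -0.738, -0.001], [-0.002, -0.0, -1.0]]
wrist_force: [-2.7, -2.9, -3.2]
gripper_width: 0.505
grip_force: 52.6
```

```bash
python3 s.py
```

```text
t 6.25 p [555.8 -21.4  41.1] phi -47.6 tilt [-0.001 -0.001] w 0.505 gf 52.6 F [-2.7 -2.9 -3.2] q [-40.  43.  62. 101. -42.  63. -12.]
s(u) -18.9 lat -0.7  (rel tip) Fu -4.0 Flat 0.4
```

>>> {"name": "step_arm", "arguments": {
  "moves": [
    {"tx": 1.5,"ty": 0,"tz": 0,"ax": 0,"ay": 0,"az": 0,"jaw": 0.2},
    {"tx": 3,"ty": 0,"tz": 0,"ax": 0,"ay": 0,"az": 0,"jaw": 0.2},
    {"tx": 3,"ty": 0,"tz": 0,"ax": 0,"ay": 0,"az": 0,"jaw": 0.2},
    {"tx": 3,"ty": 0,"tz": 0,"ax": 0,"ay": 0,"az": 0,"jaw": 0.2},
    {"tx": 3,"ty": 0,"tz": 0,"ax": 0,"ay": 0,"az": 0,"jaw": 0.2},
    {"tx": 3,"ty": 0,"tz": 0,"ax": 0,"ay": 0,"az": 0,"jaw": 0.2},
    {"tx": 3,"ty": 0,"tz": 0,"ax": 0,"ay": 0,"az": 0,"jaw": 0.2},
    {"tx": 3,"ty": 0,"tz": 0,"ax": 0,"ay": 0,"az": 0,"jaw": 0.2}
  ]
}}

```text
clock: 7.05
tool_pos: [557.4, -20.0, 41.1]
tool_rot: [[0.739, 0.674, -0.002], [0.674, -0.739, -0.002], [-0.003, -0.0, -1.0]]
wrist_force: [-4.8, -4.3, -1.9]
gripper_width: 0.502
grip_force: 52.7
```

```bash
python3 s.py
python3 - <<'E'
from h import *
c=cam('scene');a=cv2.resize(np.ascontiguousarray(c['color'][160:226,222:310,::-1]),(800,600),interpolation=cv2.INTER_CUBIC)
cv2.imwrite('pics/p3.png',a)
E
```

```text
t 7.05 p [557.4 -20.   41.1] phi -47.6 tilt [-0.002 -0.002] w 0.502 gf 52.7 F [-4.8 -4.3 -1.9] q [-40.  43.  62. 101. -42.  63. -12.]
s(u) -16.8 lat -0.7  (rel tip) Fu -6.4 Flat -0.1
```

View pics/p3.png

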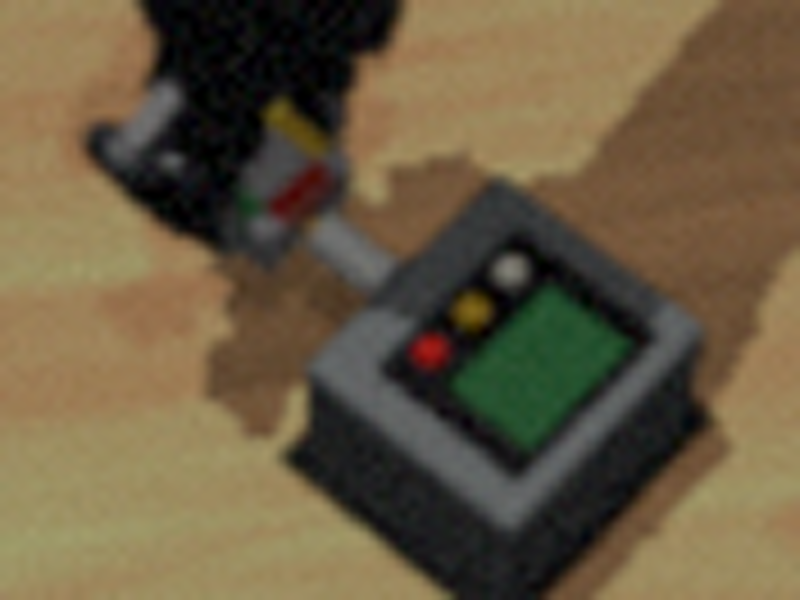

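Red was held at 6.4 N, square, with the pin on the middle of the side. Next I back off and turn to blue.

>>> {"name": "step_arm", "arguments": {
  "moves": [
    {"tx": -10,"ty": 0,"tz": 0,"ax": 0,"ay": 0,"az": 0,"jaw": 0.2},
    {"tx": -40,"ty": 0,"tz": 0,"ax": 0,"ay": 0,"az": 0,"jaw": 0.2},
    {"tx": -45,"ty": 0,"tz": 0,"ax": 0,"ay": 0,"az": -0.15,"jaw": 0.2},
    {"tx": -45,"ty": 0,"tz": 0,"ax": 0,"ay": 0,"az": -0.3,"jaw": 0.2},
    {"tx": -45,"ty": 0,"tz": 0,"ax": 0,"ay": 0,"az": -0.45,"jaw": 0.2},
    {"tx": -45,"ty": 0,"tz": 0,"ax": 0,"ay": 0,"az": -0.6,"jaw": 0.2},
    {"tx": -45,"ty": 0,"tz": 0,"ax": 0,"ay": 0,"az": -0.75,"jaw": 0.2},
    {"tx": -45,"ty": 0,"tz": 0,"ax": 0,"ay": 0,"az": -0.9,"jaw": 0.2}
  ]
}}

```text
clock: 7.9
tool_pos: [526.7, -47.6, 41.6]
tool_rot: [[-0.077, 0.997, 0.003], [0.997, 0.077, 0.002], [0.002, 0.003, -1.0]]
wrist_force: [-0.3, 0.4, -4.3]
gripper_width: 0.503
grip_force: 52.7
```

>>> {"name": "step_arm", "arguments": {
  "moves": [
    {"tx": 0,"ty": 0,"tz": 0,"ax": 0,"ay": 0,"az": -0.15,"jaw": 0.2},
    {"tx": 0,"ty": 0,"tz": 0,"ax": 0,"ay": 0,"az": -0.3,"jaw": 0.2},
    {"tx": 0,"ty": 0,"tz": 0,"ax": 0,"ay": 0,"az": -0.45,"jaw": 0.2},
    {"tx": 0,"ty": 0,"tz": 0,"ax": 0,"ay": 0,"az": -0.6,"jaw": 0.2},
    {"tx": 0,"ty": 0,"tz": 0,"ax": 0,"ay": 0,"az": -0.75,"jaw": 0.2},
    {"tx": 0,"ty": 0,"tz": 0,"ax": 0,"ay": 0,"az": -0.9,"jaw": 0.2},
    {"tx": 0,"ty": 0,"tz": 0,"ax": 0,"ay": 0,"az": -1.05,"jaw": 0.2},
    {"tx": 0,"ty": 0,"tz": 0,"ax": 0,"ay": 0,"az": -1.1,"jaw": 0.2}
  ]
}}

```text
clock: 8.7
tool_pos: [526.6, -47.9, 41.7]
tool_rot: [[-0.922, 0.387, 0.003], [0.387, 0.922, 0.002], [-0.002, 0.003, -1.0]]
wrist_force: [-0.1, 0.2, -3.6]
gripper_width: 0.504
grip_force: 52.6
```

```bash
python3 s.py;python3 g.py 525,-53,42,132.5
```

```text
t 8.7 p [526.6 -47.9  41.7] phi 67.2 tilt [0.003 0.002] w 0.504 gf 52.6 F [-0.1  0.2 -3.6] q [-22.  29.  35. 105. -21.  52.  89.]
s(u) -58.3 lat -1.0  (rel tip) Fu 0.1 Flat -0.2
t 8.7 p [526.6 -47.9  41.7] phi 67.2 tilt [0.003 0.002] w 0.504 gf 52.6 F [-0.1  0.2 -3.6] q [-22.  29.  35. 105. -21.  52.  89.]
d [-0.5 -5.3 -0.3] w [ 0.002  0.003 -1.139] len 5 ang 65
```

>>> {"name": "step_arm", "arguments": {
  "moves": [
    {"tx": 0,"ty": 0,"tz": 0,"ax": 0,"ay": 0,"az": -0.15,"jaw": 0.2},
    {"tx": 0,"ty": 0,"tz": 0,"ax": 0,"ay": 0,"az": -0.3,"jaw": 0.2},
    {"tx": 0,"ty": 0,"tz": 0,"ax": 0,"ay": 0,"az": -0.45,"jaw": 0.2},
    {"tx": 0,"ty": 0,"tz": 0,"ax": 0,"ay": 0,"az": -0.6,"jaw": 0.2},
    {"tx": 0,"ty": 0,"tz": 0,"ax": 0,"ay": 0,"az": -0.75,"jaw": 0.2},
    {"tx": 0,"ty": 0,"tz": 0,"ax": 0,"ay": 0,"az": -0.9,"jaw": 0.2},
    {"tx": 0,"ty": 0,"tz": 0,"ax": 0,"ay": 0,"az": -1.05,"jaw": 0.2},
    {"tx": 0,"ty": 0,"tz": 0,"ax": 0,"ay": 0,"az": -1.139,"jaw": 0.2}
  ]
}}

```text
clock: 9.5
tool_pos: [526.4, -48.1, 41.6]
tool_rot: [[-0.737, -0.676, 0.002], [-0.676, 0.737, 0.002], [-0.003, -0.0, -1.0]]
wrist_force: [0.2, -0.1, -3.8]
gripper_width: 0.503
grip_force: 52.7
```

>>> {"name": "step_arm", "arguments": {
  "moves": [
    {"tx": 0,"ty": 0,"tz": 0,"ax": 0,"ay": 0,"az": 0,"jaw": 0.2},
    {"tx": 0,"ty": 0,"tz": 0,"ax": 0,"ay": 0,"az": 0,"jaw": 0.2}
  ]
}}

```text
clock: 9.7
tool_pos: [526.0, -48.5, 41.4]
tool_rot: [[-0.741, -0.671, 0.001], [-0.671, 0.741, 0.001], [-0.002, -0.0, -1.0]]
wrist_force: [-0.5, -0.5, -3.5]
gripper_width: 0.502
grip_force: 52.6
```

```bash
python3 s.py;python3 g.py 550.6,-26.8,41.6,132.5
python3 - <<'E'
from h import *
c=cam('scene');a=cv2.resize(np.ascontiguousarray(c['color'][160:226,222:310,::-1]),(800,600),interpolation=cv2.INTER_CUBIC)
cv2.imwrite('pics/p4.png',a)
E
```

```text
t 9.7 p [526.  -48.5  41.4] phi 132.2 tilt [0.001 0.001] w 0.502 gf 52.6 F [-0.5 -0.5 -3.5] q [-11.  27.  19. 105. -11.  50. 145.]
s(u) -59.1 lat -0.9  (rel tip) Fu -0.7 Flat 0.0
t 9.7 p [526.  -48.5  41.4] phi 132.2 tilt [0.001 0.001] w 0.502 gf 52.6 F [-0.5 -0.5 -3.5] q [-11.  27.  19. 105. -11.  50. 145.]
d [-32.8  -0.4  -0.1] w [-0.     0.002 -0.006] len 33 ang 0
```

View pics/p4.png

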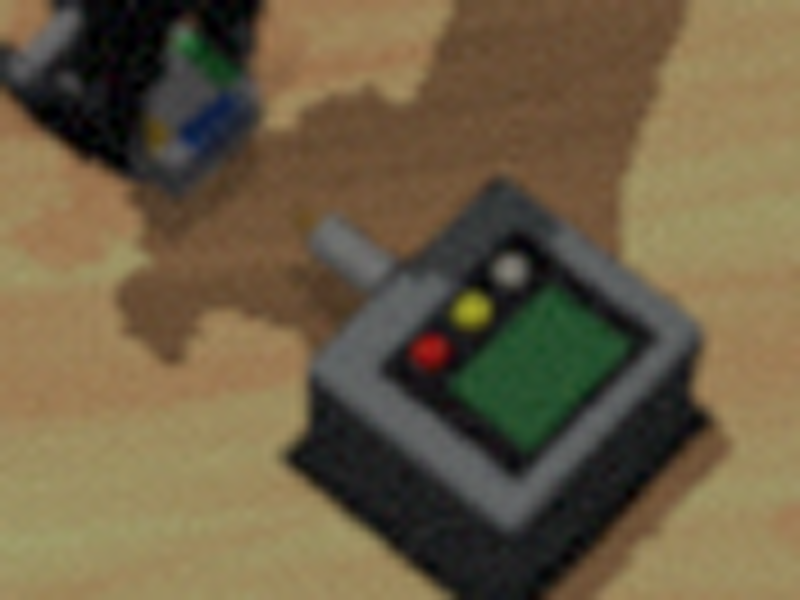

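Blue now faces the pin, squarely. Approaching slowly.

>>> {"name": "step_arm", "arguments": {
  "moves": [
    {"tx": -12,"ty": -0.4,"tz": 0,"ax": 0,"ay": 0,"az": -0.005,"jaw": 0.2},
    {"tx": -24,"ty": -0.4,"tz": 0,"ax": 0,"ay": 0,"az": -0.005,"jaw": 0.2},
    {"tx": -31,"ty": -0.4,"tz": 0,"ax": 0,"ay": 0,"az": -0.005,"jaw": 0.2},
    {"tx": -34,"ty": -0.4,"tz": 0,"ax": 0,"ay": 0,"az": -0.005,"jaw": 0.2},
    {"tx": -36,"ty": -0.4,"tz": 0,"ax": 0,"ay": 0,"az": -0.005,"jaw": 0.2},
    {"tx": -38,"ty": -0.4,"tz": 0,"ax": 0,"ay": 0,"az": -0.005,"jaw": 0.2},
    {"tx": -39,"ty": -0.4,"tz": 0,"ax": 0,"ay": 0,"az": -0.005,"jaw": 0.2},
    {"tx": -39,"ty": -0.4,"tz": 0,"ax": 0,"ay": 0,"az": -0.005,"jaw": 0.2}
  ]
}}

```text
clock: 10.55
tool_pos: [553.7, -23.8, 40.9]
tool_rot: [[-0.737, -0.676, -0.002], [-0.676, 0.737, -0.001], [0.002, 0.001, -1.0]]
wrist_force: [-2.0, -0.9, -3.3]
gripper_width: 0.505
grip_force: 52.6
```

```bash
python3 s.py
```

```text
t 10.55 p [553.7 -23.8  40.9] phi 132.5 tilt [-0.002 -0.001] w 0.505 gf 52.6 F [-2.  -0.9 -3.3] q [-13.  29.  18. 100. -11.  52. 143.]
s(u) -22.1 lat -0.4  (rel tip) Fu -2.1 Flat -0.7
```

>>> {"name": "step_arm", "arguments": {
  "moves": [
    {"tx": -2,"ty": 0,"tz": 0,"ax": 0,"ay": 0,"az": 0,"jaw": 0.2},
    {"tx": -4,"ty": 0,"tz": 0,"ax": 0,"ay": 0,"az": 0,"jaw": 0.2},
    {"tx": -5.5,"ty": 0,"tz": 0,"ax": 0,"ay": 0,"az": 0,"jaw": 0.2},
    {"tx": -5.5,"ty": 0,"tz": 0,"ax": 0,"ay": 0,"az": 0,"jaw": 0.2},
    {"tx": -5.5,"ty": 0,"tz": 0,"ax": 0,"ay": 0,"az": 0,"jaw": 0.2}
  ]
}}

```text
clock: 11.05
tool_pos: [556.9, -20.8, 40.8]
tool_rot: [[-0.737, -0.676, -0.004], [-0.676, 0.737, -0.002], [0.004, 0.001, -1.0]]
wrist_force: [-5.1, -3.6, -1.1]
gripper_width: 0.503
grip_force: 52.7
```

>>> {"name": "step_arm", "arguments": {
  "moves": [
    {"tx": 0,"ty": 0,"tz": 0,"ax": 0,"ay": 0,"az": 0,"jaw": 0.2},
    {"tx": 0,"ty": 0,"tz": 0,"ax": 0,"ay": 0,"az": 0,"jaw": 0.2},
    {"tx": 0,"ty": 0,"tz": 0,"ax": 0,"ay": 0,"az": 0,"jaw": 0.2}
  ]
}}

```text
clock: 11.35
tool_pos: [556.9, -20.8, 40.8]
tool_rot: [[-0.737, -0.676, -0.004], [-0.676, 0.737, -0.002], [0.004, 0.001, -1.0]]
wrist_force: [-4.3, -3.2, -2.3]
gripper_width: 0.506
grip_force: 52.7
```

```bash
python3 s.py
```

```text
t 11.35 p [556.9 -20.8  40.8] phi 132.5 tilt [-0.004 -0.002] w 0.506 gf 52.7 F [-4.3 -3.2 -2.3] q [-13.  30.  18. 100. -11.  53. 142.]
s(u) -17.6 lat -0.4  (rel tip) Fu -5.3 Flat -0.6
```

>>> {"name": "step_arm", "arguments": {
  "moves": [
    {"tx": -1,"ty": 0,"tz": 0,"ax": 0,"ay": 0,"az": 0,"jaw": 0.2},
    {"tx": -1,"ty": 0,"tz": 0,"ax": 0,"ay": 0,"az": 0,"jaw": 0.2},
    {"tx": -1,"ty": 0,"tz": 0,"ax": 0,"ay": 0,"az": 0,"jaw": 0.2},
    {"tx": -1,"ty": 0,"tz": 0,"ax": 0,"ay": 0,"az": 0,"jaw": 0.2},
    {"tx": 10,"ty": 0,"tz": 0,"ax": 0,"ay": 0,"az": 0,"jaw": 0.2},
    {"tx": 50,"ty": 0,"tz": 0,"ax": 0,"ay": 0,"az": 0,"jaw": 0.2},
    {"tx": 80,"ty": 0,"tz": 10,"ax": 0,"ay": 0,"az": 0,"jaw": 0.2},
    {"tx": 80,"ty": 0,"tz": 25,"ax": 0,"ay": 0,"az": 0,"jaw": 0.2}
  ]
}}

```text
clock: 12.15
tool_pos: [497.7, -77.8, 16.9]
tool_rot: [[-0.741, -0.672, 0.001], [-0.672, 0.741, -0.002], [0.0, -0.002, -1.0]]
wrist_force: [0.2, -0.5, -3.5]
gripper_width: 0.501
grip_force: 52.5
```

>>> {"name": "step_arm", "arguments": {
  "moves": [
    {"tx": 0,"ty": 0,"tz": 4,"ax": 0,"ay": 0,"az": 0,"jaw": 0.2},
    {"tx": 0,"ty": 0,"tz": 4,"ax": 0,"ay": 0,"az": 0,"jaw": 0.2}
  ]
}}

```text
clock: 12.35
tool_pos: [500.7, -72.1, 12.1]
tool_rot: [[-0.736, -0.678, 0.001], [-0.678, 0.736, 0.001], [-0.002, -0.0, -1.0]]
wrist_force: [-0.2, -0.3, -3.7]
gripper_width: 0.504
grip_force: 52.4
```

```bash
python3 s.py; python3 g.py 496.5,-76.8,4,132.5
```

```text
t 12.35 p [500.7 -72.1  12.1] phi 132.6 tilt [0.001 0.001] w 0.504 gf 52.4 F [-0.2 -0.3 -3.7] q [ -8.  27.  18. 109. -12.  45. 150.]
s(u) -93.7 lat -0.6  (rel tip) Fu -0.4 Flat 0.1
t 12.35 p [500.7 -72.1  12.1] phi 132.6 tilt [0.001 0.001] w 0.504 gf 52.4 F [-0.2 -0.3 -3.7] q [ -8.  27.  18. 109. -12.  45. 150.]
d [ 6.3 -0.6  8.1] w [-0.     0.002  0.003] len 10 ang 0
```

>>> {"name": "step_arm", "arguments": {
  "moves": [
    {"tx": 0,"ty": 0,"tz": 5,"ax": 0,"ay": 0,"az": 0,"jaw": 0.2},
    {"tx": 0,"ty": 0,"tz": 8,"ax": 0,"ay": 0,"az": 0,"jaw": 0.2},
    {"tx": 0,"ty": 0,"tz": 9,"ax": 0,"ay": 0,"az": 0,"jaw": 0.2},
    {"tx": 0,"ty": 0,"tz": 9,"ax": 0,"ay": 0,"az": 0,"jaw": 0.2},
    {"tx": 0,"ty": 0,"tz": 9,"ax": 0,"ay": 0,"az": 0,"jaw": 0.2}
  ]
}}

```text
clock: 12.85
tool_pos: [500.6, -72.7, 3.6]
tool_rot: [[-0.736, -0.677, 0.002], [-0.677, 0.736, 0.001], [-0.002, -0.001, -1.0]]
wrist_force: [0.2, 1.1, -0.3]
gripper_width: 0.504
grip_force: 52.7
```

>>> {"name": "step_arm", "arguments": {
  "moves": [
    {"tx": 0,"ty": 0,"tz": 0,"ax": 0,"ay": 0,"az": 0,"jaw": 0.6},
    {"tx": 0,"ty": 0,"tz": 0,"ax": 0,"ay": 0,"az": 0,"jaw": 1},
    {"tx": 0,"ty": 0,"tz": 0,"ax": 0,"ay": 0,"az": 0,"jaw": 1},
    {"tx": 0,"ty": 0,"tz": -5,"ax": 0,"ay": 0,"az": 0,"jaw": 1},
    {"tx": 0,"ty": 0,"tz": -20,"ax": 0,"ay": 0,"az": 0.1,"jaw": 1},
    {"tx": 0,"ty": 0,"tz": -30,"ax": 0,"ay": 0,"az": 0.25,"jaw": 1},
    {"tx": 0,"ty": 0,"tz": -30,"ax": 0,"ay": 0,"az": 0.4,"jaw": 1},
    {"tx": 0,"ty": 0,"tz": -30,"ax": 0,"ay": 0,"az": 0.55,"jaw": 1}
  ]
}}

```text
clock: 13.65
tool_pos: [500.4, -73.5, 34.1]
tool_rot: [[-0.983, -0.186, 0.002], [-0.186, 0.983, 0.0], [-0.002, -0.0, -1.0]]
wrist_force: [0.1, -0.0, -0.2]
gripper_width: 0.998
grip_force: 0.0
```

>>> {"name": "step_arm", "arguments": {
  "moves": [
    {"tx": 0,"ty": 0,"tz": 0,"ax": 0,"ay": 0,"az": 0.15,"jaw": 1},
    {"tx": 0,"ty": 0,"tz": 0,"ax": 0,"ay": 0,"az": 0.3,"jaw": 1},
    {"tx": 0,"ty": 0,"tz": 0,"ax": 0,"ay": 0,"az": 0.45,"jaw": 1},
    {"tx": 0,"ty": 0,"tz": 0,"ax": 0,"ay": 0,"az": 0.6,"jaw": 1},
    {"tx": 0,"ty": 0,"tz": 0,"ax": 0,"ay": 0,"az": 0.75,"jaw": 1},
    {"tx": 0,"ty": 0,"tz": 0,"ax": 0,"ay": 0,"az": 0.9,"jaw": 1},
    {"tx": 0,"ty": 0,"tz": 0,"ax": 0,"ay": 0,"az": 1.02,"jaw": 1},
    {"tx": 0,"ty": 0,"tz": 0,"ax": 0,"ay": 0,"az": 1.02,"jaw": 1}
  ]
}}

```text
clock: 14.45
tool_pos: [500.0, -73.3, 33.5]
tool_rot: [[-0.678, 0.735, 0.0], [0.735, 0.678, -0.0], [-0.0, -0.0, -1.0]]
wrist_force: [0.2, 0.3, 0.4]
gripper_width: 0.997
grip_force: 0.0
```

```bash
python3 s.py; python3 g.py 500.7,-72.1,3,42.5
python3 - <<'E'
from h import *
c=cam('scene');a=cv2.resize(np.ascontiguousarray(c['color'][130:220,200:320,::-1]),(800,600),interpolation=cv2.INTER_CUBIC)
cv2.imwrite('pics/p5.png',a)
E
```

```text
t 14.45 p [500.  -73.3  33.5] phi 42.7 tilt [ 0. -0.] w 0.997 gf 0.0 F [0.2 0.3 0.4] q [-25.  29.  41. 109. -25.  51.  71.]
s(u) -95.1 lat -0.2  (rel tip) Fu 0.4 Flat -0.1
t 14.45 p [500.  -73.3  33.5] phi 42.7 tilt [ 0. -0.] w 0.997 gf 0.0 F [0.2 0.3 0.4] q [-25.  29.  41. 109. -25.  51.  71.]
d [ 0.4  1.4 30.5] w [-0.     0.     0.003] len 30 ang 0
```

View pics/p5.png

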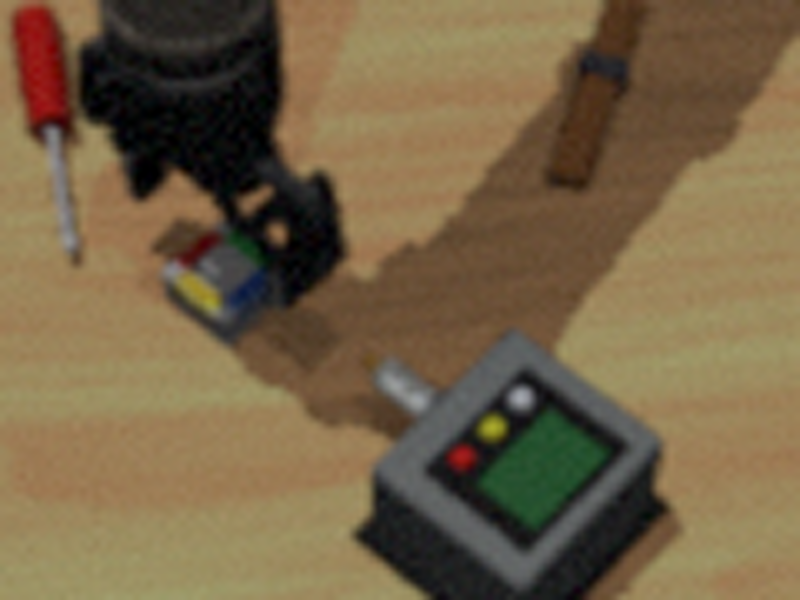

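Bar stands flat with yellow at lower left and blue towards the pin; the fingers straddle red and blue. Regrasping, lifting and turning to yellow.

>>> {"name": "step_arm", "arguments": {
  "moves": [
    {"tx": 0.4,"ty": 1.4,"tz": 20,"ax": 0,"ay": 0,"az": 0,"jaw": 1},
    {"tx": 0.4,"ty": 1.4,"tz": 30,"ax": 0,"ay": 0,"az": 0,"jaw": 1},
    {"tx": 0.4,"ty": 1.4,"tz": 30.5,"ax": 0,"ay": 0,"az": 0,"jaw": 0.6},
    {"tx": 0.4,"ty": 1.4,"tz": 30.5,"ax": 0,"ay": 0,"az": 0,"jaw": 0.2},
    {"tx": 0.4,"ty": 1.4,"tz": 30.5,"ax": 0,"ay": 0,"az": 0,"jaw": 0.2},
    {"tx": 0.4,"ty": 1.4,"tz": 30.5,"ax": 0,"ay": 0,"az": 0,"jaw": 0.2},
    {"tx": 0.4,"ty": 1.4,"tz": 30.5,"ax": 0,"ay": 0,"az": 0,"jaw": 0.2},
    {"tx": 0.4,"ty": 1.4,"tz": 30.5,"ax": 0,"ay": 0,"az": 0,"jaw": 0.2}
  ],
  "newtons": 50
}}

```text
clock: 15.3
tool_pos: [501.2, -72.6, 3.5]
tool_rot: [[-0.677, 0.736, 0.002], [0.736, 0.677, -0.0], [-0.001, 0.001, -1.0]]
wrist_force: [-0.7, 0.3, 5.6]
gripper_width: 0.506
grip_force: 53.5
```

```bash
python3 s.py
```

```text
t 15.3 p [501.2 -72.6   3.5] phi 42.6 tilt [ 0.002 -0.   ] w 0.506 gf 53.5 F [-0.7  0.3  5.6] q [-23.  32.  39. 110. -27.  47.  73.]
s(u) -93.7 lat 0.1  (rel tip) Fu -0.3 Flat -0.7
```

>>> {"name": "step_arm", "arguments": {
  "moves": [
    {"tx": 0,"ty": 0,"tz": -15,"ax": 0,"ay": 0,"az": 0,"jaw": 0.2},
    {"tx": 0,"ty": 0,"tz": -38,"ax": 0,"ay": 0,"az": 0,"jaw": 0.2},
    {"tx": 0,"ty": 0,"tz": -38,"ax": 0,"ay": 0,"az": -0.15,"jaw": 0.2},
    {"tx": 0,"ty": 0,"tz": -38,"ax": 0,"ay": 0,"az": -0.3,"jaw": 0.2},
    {"tx": 0,"ty": 0,"tz": -38,"ax": 0,"ay": 0,"az": -0.45,"jaw": 0.2},
    {"tx": 0,"ty": 0,"tz": -38,"ax": 0,"ay": 0,"az": -0.6,"jaw": 0.2},
    {"tx": 0,"ty": 0,"tz": -38,"ax": 0,"ay": 0,"az": -0.75,"jaw": 0.2},
    {"tx": 0,"ty": 0,"tz": -38,"ax": 0,"ay": 0,"az": -0.9,"jaw": 0.2}
  ]
}}

```text
clock: 16.1
tool_pos: [499.7, -71.8, 40.6]
tool_rot: [[-0.997, -0.08, -0.002], [-0.08, 0.997, 0.0], [0.002, 0.0, -1.0]]
wrist_force: [-0.2, -0.6, -4.0]
gripper_width: 0.503
grip_force: 52.6
```

>>> {"name": "step_arm", "arguments": {
  "moves": [
    {"tx": 0,"ty": 0,"tz": 0,"ax": 0,"ay": 0,"az": -0.15,"jaw": 0.2},
    {"tx": 0,"ty": 0,"tz": 0,"ax": 0,"ay": 0,"az": -0.3,"jaw": 0.2},
    {"tx": 0,"ty": 0,"tz": 0,"ax": 0,"ay": 0,"az": -0.45,"jaw": 0.2},
    {"tx": 0,"ty": 0,"tz": 0,"ax": 0,"ay": 0,"az": -0.6,"jaw": 0.2},
    {"tx": 0,"ty": 0,"tz": 0,"ax": 0,"ay": 0,"az": -0.67,"jaw": 0.2},
    {"tx": 0,"ty": 0,"tz": 0,"ax": 0,"ay": 0,"az": -0.67,"jaw": 0.2},
    {"tx": 0,"ty": 0,"tz": 0,"ax": 0,"ay": 0,"az": -0.67,"jaw": 0.2}
  ]
}}

```text
clock: 16.8
tool_pos: [500.0, -72.1, 40.6]
tool_rot: [[-0.737, -0.675, -0.001], [-0.675, 0.737, 0.0], [0.001, 0.001, -1.0]]
wrist_force: [-0.1, -0.3, -4.0]
gripper_width: 0.502
grip_force: 52.5
```

```bash
python3 s.py; python3 g.py 549.2,-28.1,41.3,132.5
```

```text
t 16.8 p [500.  -72.1  40.6] phi 132.5 tilt [-0.001  0.   ] w 0.502 gf 52.5 F [-0.1 -0.3 -4. ] q [ -9.  25.  20. 108. -11.  49. 148.]
s(u) -94.2 lat -1.1  (rel tip) Fu -0.3 Flat 0.1
t 16.8 p [500.  -72.1  40.6] phi 132.5 tilt [-0.001  0.   ] w 0.502 gf 52.5 F [-0.1 -0.3 -4. ] q [ -9.  25.  20. 108. -11.  49. 148.]
d [-66.   -0.8  -0.7] w [ 0.001 -0.001 -0.   ] len 66 ang 0
```

>>> {"name": "step_arm", "arguments": {
  "moves": [
    {"tx": -30,"ty": -0.8,"tz": -0.7,"ax": 0,"ay": 0,"az": 0,"jaw": 0.2},
    {"tx": -52,"ty": -0.8,"tz": -0.7,"ax": 0,"ay": 0,"az": 0,"jaw": 0.2},
    {"tx": -63,"ty": -0.8,"tz": -0.7,"ax": 0,"ay": 0,"az": 0,"jaw": 0.2},
    {"tx": -67,"ty": -0.8,"tz": -0.7,"ax": 0,"ay": 0,"az": 0,"jaw": 0.2},
    {"tx": -69,"ty": -0.8,"tz": -0.7,"ax": 0,"ay": 0,"az": 0,"jaw": 0.2},
    {"tx": -71,"ty": -0.8,"tz": -0.7,"ax": 0,"ay": 0,"az": 0,"jaw": 0.2},
    {"tx": -73,"ty": -0.8,"tz": -0.7,"ax": 0,"ay": 0,"az": 0,"jaw": 0.2},
    {"tx": -74,"ty": -0.8,"tz": -0.7,"ax": 0,"ay": 0,"az": 0,"jaw": 0.2}
  ]
}}

```text
clock: 17.6
tool_pos: [554.5, -24.0, 41.2]
tool_rot: [[-0.737, -0.676, -0.002], [-0.676, 0.737, -0.001], [0.002, 0.0, -1.0]]
wrist_force: [-1.4, -1.2, -2.8]
gripper_width: 0.499
grip_force: 52.4
```

```bash
python3 s.py
python3 - <<'E'
from h import *
c=cam('scene');a=cv2.resize(np.ascontiguousarray(c['color'][160:226,222:310,::-1]),(800,600),interpolation=cv2.INTER_CUBIC)
cv2.imwrite('pics/p6.png',a)
E
```

```text
t 17.6 p [554.5 -24.   41.2] phi 132.5 tilt [-0.002 -0.001] w 0.499 gf 52.4 F [-1.4 -1.2 -2.8] q [-13.  29.  19. 100. -11.  52. 143.]
s(u) -21.5 lat 0.3  (rel tip) Fu -1.9 Flat -0.0
```

View pics/p6.png

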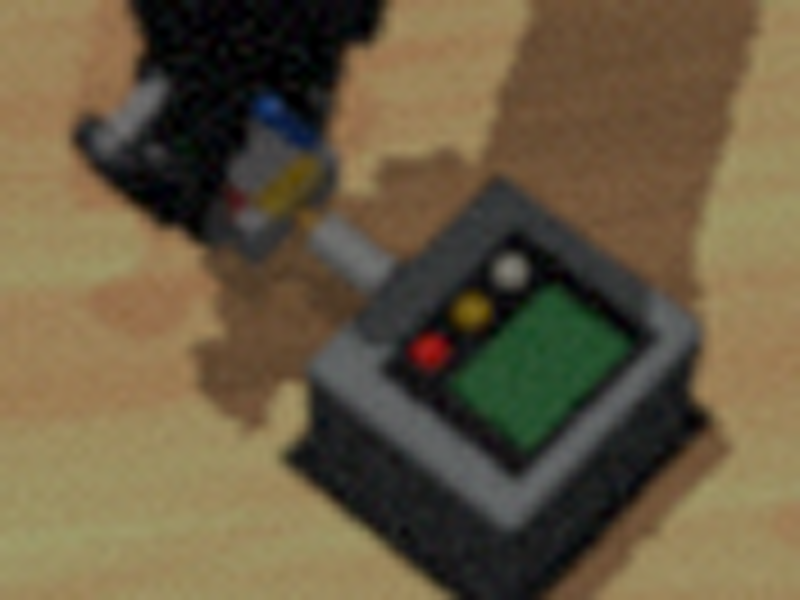

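Yellow just touches the pin (pin tip at about (305,215), middle of the side). Now I press and hold.

>>> {"name": "step_arm", "arguments": {
  "moves": [
    {"tx": -2,"ty": 0,"tz": 0,"ax": 0,"ay": 0,"az": 0,"jaw": 0.2},
    {"tx": -4,"ty": 0,"tz": 0,"ax": 0,"ay": 0,"az": 0,"jaw": 0.2},
    {"tx": -6,"ty": 0,"tz": 0,"ax": 0,"ay": 0,"az": 0,"jaw": 0.2},
    {"tx": -6,"ty": 0,"tz": 0,"ax": 0,"ay": 0,"az": 0,"jaw": 0.2},
    {"tx": -6,"ty": 0,"tz": 0,"ax": 0,"ay": 0,"az": 0,"jaw": 0.2},
    {"tx": -6,"ty": 0,"tz": 0,"ax": 0,"ay": 0,"az": 0,"jaw": 0.2},
    {"tx": -6,"ty": 0,"tz": 0,"ax": 0,"ay": 0,"az": 0,"jaw": 0.2},
    {"tx": -6,"ty": 0,"tz": 0,"ax": 0,"ay": 0,"az": 0,"jaw": 0.2}
  ]
}}

```text
clock: 18.45
tool_pos: [558.1, -20.7, 41.1]
tool_rot: [[-0.737, -0.676, -0.004], [-0.676, 0.737, -0.002], [0.004, 0.001, -1.0]]
wrist_force: [-5.2, -4.4, -0.9]
gripper_width: 0.499
grip_force: 52.7
```

```bash
python3 s.py
```

```text
t 18.45 p [558.1 -20.7  41.1] phi 132.5 tilt [-0.004 -0.002] w 0.499 gf 52.7 F [-5.2 -4.4 -0.9] q [-13.  30.  19.  99. -11.  53. 143.]
s(u) -16.7 lat 0.3  (rel tip) Fu -6.8 Flat -0.3
```

>>> {"name": "step_arm", "arguments": {
  "moves": [
    {"tx": 0,"ty": 0,"tz": 0,"ax": 0,"ay": 0,"az": 0,"jaw": 0.2},
    {"tx": 10,"ty": 0,"tz": 0,"ax": 0,"ay": 0,"az": 0,"jaw": 0.2},
    {"tx": 48,"ty": 0,"tz": 0,"ax": 0,"ay": 0,"az": 0,"jaw": 0.2},
    {"tx": 48,"ty": 0,"tz": 0,"ax": 0,"ay": 0,"az": 0.15,"jaw": 0.2},
    {"tx": 48,"ty": 0,"tz": 0,"ax": 0,"ay": 0,"az": 0.3,"jaw": 0.2},
    {"tx": 48,"ty": 0,"tz": 0,"ax": 0,"ay": 0,"az": 0.45,"jaw": 0.2},
    {"tx": 48,"ty": 0,"tz": 0,"ax": 0,"ay": 0,"az": 0.6,"jaw": 0.2},
    {"tx": 48,"ty": 0,"tz": 0,"ax": 0,"ay": 0,"az": 0.75,"jaw": 0.2}
  ]
}}

```text
clock: 19.25
tool_pos: [525.8, -49.7, 41.8]
tool_rot: [[-1.0, 0.012, 0.003], [0.012, 1.0, 0.002], [-0.003, 0.002, -1.0]]
wrist_force: [0.3, -0.3, -4.0]
gripper_width: 0.505
grip_force: 52.3
```

>>> {"name": "step_arm", "arguments": {
  "moves": [
    {"tx": 0,"ty": 0,"tz": 0,"ax": 0,"ay": 0,"az": 0.15,"jaw": 0.2},
    {"tx": 0,"ty": 0,"tz": 0,"ax": 0,"ay": 0,"az": 0.3,"jaw": 0.2},
    {"tx": 0,"ty": 0,"tz": 0,"ax": 0,"ay": 0,"az": 0.45,"jaw": 0.2},
    {"tx": 0,"ty": 0,"tz": 0,"ax": 0,"ay": 0,"az": 0.6,"jaw": 0.2},
    {"tx": 0,"ty": 0,"tz": 0,"ax": 0,"ay": 0,"az": 0.75,"jaw": 0.2},
    {"tx": 0,"ty": 0,"tz": 0,"ax": 0,"ay": 0,"az": 0.9,"jaw": 0.2},
    {"tx": 0,"ty": 0,"tz": 0,"ax": 0,"ay": 0,"az": 1.05,"jaw": 0.2},
    {"tx": 0,"ty": 0,"tz": 0,"ax": 0,"ay": 0,"az": 1.19,"jaw": 0.2}
  ]
}}

```text
clock: 20.05
tool_pos: [525.9, -49.5, 41.6]
tool_rot: [[-0.361, 0.932, 0.003], [0.932, 0.361, 0.002], [0.001, 0.003, -1.0]]
wrist_force: [-0.2, -0.8, -4.4]
gripper_width: 0.501
grip_force: 52.3
```

>>> {"name": "step_arm", "arguments": {
  "moves": [
    {"tx": 0,"ty": 0,"tz": 0,"ax": 0,"ay": 0,"az": 0.15,"jaw": 0.2},
    {"tx": 0,"ty": 0,"tz": 0,"ax": 0,"ay": 0,"az": 0.3,"jaw": 0.2},
    {"tx": 0,"ty": 0,"tz": 0,"ax": 0,"ay": 0,"az": 0.45,"jaw": 0.2},
    {"tx": 0,"ty": 0,"tz": 0,"ax": 0,"ay": 0,"az": 0.6,"jaw": 0.2},
    {"tx": 0,"ty": 0,"tz": 0,"ax": 0,"ay": 0,"az": 0.75,"jaw": 0.2},
    {"tx": 0,"ty": 0,"tz": 0,"ax": 0,"ay": 0,"az": 0.9,"jaw": 0.2},
    {"tx": 0,"ty": 0,"tz": 0,"ax": 0,"ay": 0,"az": 1.05,"jaw": 0.2},
    {"tx": 0,"ty": 0,"tz": 0,"ax": 0,"ay": 0,"az": 1.2,"jaw": 0.2}
  ]
}}

```text
clock: 20.85
tool_pos: [526.0, -49.3, 41.3]
tool_rot: [[0.738, 0.675, 0.003], [0.675, -0.738, 0.002], [0.003, 0.0, -1.0]]
wrist_force: [-1.2, -0.9, -3.8]
gripper_width: 0.503
grip_force: 52.3
```

>>> {"name": "step_arm", "arguments": {
  "moves": [
    {"tx": 0,"ty": 0,"tz": 0,"ax": 0,"ay": 0,"az": 0,"jaw": 0.2},
    {"tx": 0,"ty": 0,"tz": 0,"ax": 0,"ay": 0,"az": 0,"jaw": 0.2},
    {"tx": 0,"ty": 0,"tz": 0,"ax": 0,"ay": 0,"az": 0,"jaw": 0.2}
  ]
}}

```text
clock: 21.15
tool_pos: [525.1, -50.5, 41.4]
tool_rot: [[0.733, 0.68, 0.001], [0.68, -0.733, 0.001], [0.001, -0.0, -1.0]]
wrist_force: [-0.4, -0.4, -4.0]
gripper_width: 0.5
grip_force: 52.4
```

```bash
python3 s.py; python3 g.py 549.2,-28.1,41.3,-47.5
```

```text
t 21.15 p [525.1 -50.5  41.4] phi -47.2 tilt [0.001 0.001] w 0.5 gf 52.4 F [-0.4 -0.4 -4. ] q [-40.  40.  63. 106. -41.  61.  -7.]
s(u) -61.1 lat -0.1  (rel tip) Fu -0.6 Flat 0.1
t 21.15 p [525.1 -50.5  41.4] phi -47.2 tilt [0.001 0.001] w 0.5 gf 52.4 F [-0.4 -0.4 -4. ] q [-40.  40.  63. 106. -41.  61.  -7.]
d [32.9  0.   0.1] w [-0.    -0.001  0.006] len 33 ang 0
```

>>> {"name": "step_arm", "arguments": {
  "moves": [
    {"tx": 15,"ty": 0,"tz": 0,"ax": 0,"ay": 0,"az": 0.005,"jaw": 0.2},
    {"tx": 27,"ty": 0,"tz": 0,"ax": 0,"ay": 0,"az": 0.005,"jaw": 0.2},
    {"tx": 33,"ty": 0,"tz": 0,"ax": 0,"ay": 0,"az": 0.005,"jaw": 0.2},
    {"tx": 36,"ty": 0,"tz": 0,"ax": 0,"ay": 0,"az": 0.005,"jaw": 0.2},
    {"tx": 38,"ty": 0,"tz": 0,"ax": 0,"ay": 0,"az": 0.005,"jaw": 0.2},
    {"tx": 40,"ty": 0,"tz": 0,"ax": 0,"ay": 0,"az": 0.005,"jaw": 0.2},
    {"tx": 42,"ty": 0,"tz": 0,"ax": 0,"ay": 0,"az": 0.005,"jaw": 0.2},
    {"tx": 42,"ty": 0,"tz": 0,"ax": 0,"ay": 0,"az": 0.005,"jaw": 0.2}
  ]
}}

```text
clock: 21.95
tool_pos: [554.5, -23.6, 41.2]
tool_rot: [[0.739, 0.673, -0.002], [0.673, -0.739, -0.001], [-0.002, -0.0, -1.0]]
wrist_force: [-2.6, -1.4, -2.9]
gripper_width: 0.506
grip_force: 52.4
```

```bash
python3 s.py
```

```text
t 21.95 p [554.5 -23.6  41.2] phi -47.7 tilt [-0.002 -0.001] w 0.506 gf 52.4 F [-2.6 -1.4 -2.9] q [-40.  43.  62. 101. -42.  63. -12.]
s(u) -21.3 lat 0.1  (rel tip) Fu -2.8 Flat -0.7
```

>>> {"name": "step_arm", "arguments": {
  "moves": [
    {"tx": 2,"ty": 0,"tz": 0,"ax": 0,"ay": 0,"az": 0,"jaw": 0.2},
    {"tx": 4,"ty": 0,"tz": 0,"ax": 0,"ay": 0,"az": 0,"jaw": 0.2},
    {"tx": 5.5,"ty": 0,"tz": 0,"ax": 0,"ay": 0,"az": 0,"jaw": 0.2},
    {"tx": 5.5,"ty": 0,"tz": 0,"ax": 0,"ay": 0,"az": 0,"jaw": 0.2},
    {"tx": 5.5,"ty": 0,"tz": 0,"ax": 0,"ay": 0,"az": 0,"jaw": 0.2},
    {"tx": 5.5,"ty": 0,"tz": 0,"ax": 0,"ay": 0,"az": 0,"jaw": 0.2},
    {"tx": 5.5,"ty": 0,"tz": 0,"ax": 0,"ay": 0,"az": 0,"jaw": 0.2},
    {"tx": 5.5,"ty": 0,"tz": 0,"ax": 0,"ay": 0,"az": 0,"jaw": 0.2}
  ]
}}

```text
clock: 22.75
tool_pos: [557.7, -20.7, 41.2]
tool_rot: [[0.74, 0.673, -0.003], [0.673, -0.74, -0.002], [-0.004, -0.001, -1.0]]
wrist_force: [-5.1, -4.1, -1.8]
gripper_width: 0.505
grip_force: 52.6
```

```bash
python3 s.py
```

```text
t 22.75 p [557.7 -20.7  41.2] phi -47.7 tilt [-0.003 -0.002] w 0.505 gf 52.6 F [-5.1 -4.1 -1.8] q [-40.  43.  62. 101. -42.  63. -12.]
s(u) -17.0 lat 0.1  (rel tip) Fu -6.5 Flat -0.4
```

>>> {"name": "step_arm", "arguments": {
  "moves": [
    {"tx": 0,"ty": 0,"tz": 0,"ax": 0,"ay": 0,"az": 0,"jaw": 0.2},
    {"tx": -10,"ty": 0,"tz": 0,"ax": 0,"ay": 0,"az": 0,"jaw": 0.2},
    {"tx": -55,"ty": 0,"tz": 0,"ax": 0,"ay": 0,"az": 0,"jaw": 0.2},
    {"tx": -60,"ty": 0,"tz": -30,"ax": 0,"ay": 0,"az": -0.1,"jaw": 0.2},
    {"tx": -60,"ty": 0,"tz": -70,"ax": 0,"ay": 0,"az": -0.25,"jaw": 0.2},
    {"tx": -60,"ty": 0,"tz": -100,"ax": 0,"ay": 0,"az": -0.4,"jaw": 0.2},
    {"tx": -60,"ty": 0,"tz": -100,"ax": 0,"ay": 0,"az": -0.55,"jaw": 0.2},
    {"tx": -60,"ty": 0,"tz": -100,"ax": 0,"ay": 0,"az": -0.7,"jaw": 0.2}
  ]
}}

```text
clock: 23.55
tool_pos: [517.1, -58.7, 143.2]
tool_rot: [[0.124, 0.992, 0.006], [0.992, -0.124, 0.002], [0.003, 0.006, -1.0]]
wrist_force: [-0.0, 0.6, -4.6]
gripper_width: 0.508
grip_force: 52.7
```

```bash
python3 g.py 495.5,302.3,120,30
```

```text
t 23.55 p [517.1 -58.7 143.2] phi -7.1 tilt [0.006 0.002] w 0.508 gf 52.7 F [-0.   0.6 -4.6] q [-40.  27.  61. 101. -26.  67.  22.]
d [355.4 -66.4  23.9] w [ 0.006 -0.001 -0.648] len 362 ang 37
```

>>> {"name": "step_arm", "arguments": {
  "moves": [
    {"tx": 45,"ty": -8,"tz": 0,"ax": 0,"ay": 0,"az": -0.08,"jaw": 0.2},
    {"tx": 90,"ty": -17,"tz": 0,"ax": 0,"ay": 0,"az": -0.16,"jaw": 0.2},
    {"tx": 135,"ty": -25,"tz": 0,"ax": 0,"ay": 0,"az": -0.24,"jaw": 0.2},
    {"tx": 180,"ty": -34,"tz": 0,"ax": 0,"ay": 0,"az": -0.33,"jaw": 0.2},
    {"tx": 225,"ty": -42,"tz": 0,"ax": 0,"ay": 0,"az": -0.41,"jaw": 0.2},
    {"tx": 270,"ty": -50,"tz": 5,"ax": 0,"ay": 0,"az": -0.5,"jaw": 0.2},
    {"tx": 315,"ty": -59,"tz": 15,"ax": 0,"ay": 0,"az": -0.6,"jaw": 0.2},
    {"tx": 355,"ty": -66,"tz": 24,"ax": 0,"ay": 0,"az": -0.65,"jaw": 0.2}
  ]
}}

```text
clock: 24.35
tool_pos: [495.6, 305.7, 117.5]
tool_rot: [[-0.5, 0.866, 0.001], [0.866, 0.5, 0.005], [0.004, 0.003, -1.0]]
wrist_force: [0.0, 0.9, -2.7]
gripper_width: 0.498
grip_force: 52.7
```

>>> {"name": "step_arm", "arguments": {
  "moves": [
    {"tx": 0,"ty": 0,"tz": 0,"ax": 0,"ay": 0,"az": 0,"jaw": 0.2},
    {"tx": 0,"ty": 0,"tz": 0,"ax": 0,"ay": 0,"az": 0,"jaw": 0.2},
    {"tx": 0,"ty": 0,"tz": 0,"ax": 0,"ay": 0,"az": 0,"jaw": 0.2}
  ]
}}

```text
clock: 24.65
tool_pos: [496.9, 300.2, 117.8]
tool_rot: [[-0.494, 0.869, 0.001], [0.869, 0.494, 0.0], [-0.0, 0.001, -1.0]]
wrist_force: [0.2, 0.1, -3.5]
gripper_width: 0.503
grip_force: 52.7
```

```bash
python3 g.py 495.5,302.3,33.6,30
```

```text
t 24.65 p [496.9 300.2 117.8] phi 29.6 tilt [0.001 0.   ] w 0.503 gf 52.7 F [ 0.2  0.1 -3.5] q [-65.  32.  47.  93. -26.  66.  18.]
d [ 2.5 -0.2 84.2] w [ 0.001  0.    -0.006] len 84 ang 0
```

Descending to about 2 mm above the pan, then slowly onto it.

>>> {"name": "step_arm", "arguments": {
  "moves": [
    {"tx": 2.5,"ty": 0,"tz": 35,"ax": 0,"ay": 0,"az": 0,"jaw": 0.2},
    {"tx": 2.5,"ty": 0,"tz": 65,"ax": 0,"ay": 0,"az": 0,"jaw": 0.2},
    {"tx": 2.5,"ty": 0,"tz": 78,"ax": 0,"ay": 0,"az": 0,"jaw": 0.2},
    {"tx": 2.5,"ty": 0,"tz": 82,"ax": 0,"ay": 0,"az": 0,"jaw": 0.2},
    {"tx": 2.5,"ty": 0,"tz": 84,"ax": 0,"ay": 0,"az": 0,"jaw": 0.2},
    {"tx": 2.5,"ty": 0,"tz": 85,"ax": 0,"ay": 0,"az": 0,"jaw": 0.2},
    {"tx": 2.5,"ty": 0,"tz": 86,"ax": 0,"ay": 0,"az": 0,"jaw": 0.2},
    {"tx": 2.5,"ty": 0,"tz": 86,"ax": 0,"ay": 0,"az": 0,"jaw": 0.2}
  ]
}}

```text
clock: 25.45
tool_pos: [495.5, 303.8, 32.2]
tool_rot: [[-0.496, 0.868, 0.001], [0.868, 0.496, 0.001], [0.0, 0.002, -1.0]]
wrist_force: [-0.0, 0.3, -3.8]
gripper_width: 0.503
grip_force: 52.6
```

```bash
python3 g.py 495.5,302.3,31.6,30
python3 - <<'E'
from h import *
c=cam('scene');a=cv2.resize(np.ascontiguousarray(c['color'][120:210,290:410,::-1]),(800,600),interpolation=cv2.INTER_CUBIC)
cv2.imwrite('pics/p7.png',a)
E
```

```text
t 25.45 p [495.5 303.8  32.2] phi 29.7 tilt [0.001 0.001] w 0.503 gf 52.6 F [-0.   0.3 -3.8] q [-63.  38.  44.  97. -30.  57.  21.]
d [-1.3 -0.8  0.6] w [ 0.002 -0.    -0.004] len 2 ang 0
```

View pics/p7.png

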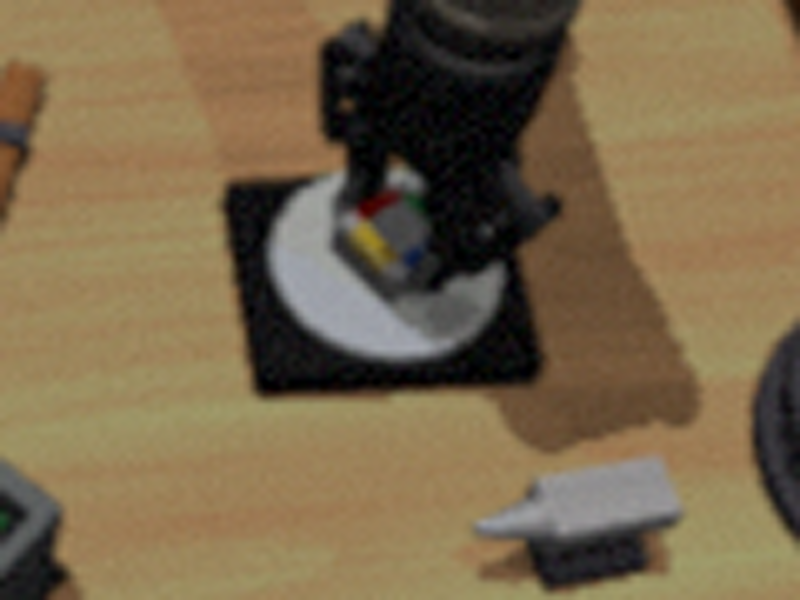

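Bar is over the pan's middle (bar about (395,245), pan centre about (390,265)). I'll lower the last bit while feeling for contact.

>>> {"name": "step_arm", "arguments": {
  "moves": [
    {"tx": 0,"ty": 0,"tz": 0.7,"ax": 0,"ay": 0,"az": 0,"jaw": 0.2},
    {"tx": 0,"ty": 0,"tz": 1.4,"ax": 0,"ay": 0,"az": 0,"jaw": 0.2},
    {"tx": 0,"ty": 0,"tz": 1.4,"ax": 0,"ay": 0,"az": 0,"jaw": 0.2},
    {"tx": 0,"ty": 0,"tz": 1.4,"ax": 0,"ay": 0,"az": 0,"jaw": 0.2}
  ]
}}

```text
clock: 25.9
tool_pos: [495.3, 303.7, 30.6]
tool_rot: [[-0.496, 0.868, 0.001], [0.868, 0.496, 0.001], [0.0, 0.001, -1.0]]
wrist_force: [-1.9, -0.3, 0.6]
gripper_width: 0.506
grip_force: 53.2
```

```bash
python3 s.py
```

```text
t 25.9 p [495.3 303.7  30.6] phi 29.7 tilt [0.001 0.001] w 0.506 gf 53.2 F [-1.9 -0.3  0.6] q [-63.  38.  43.  97. -30.  57.  21.]
s(u) 156.2 lat -281.3  (rel tip) Fu -1.6 Flat -1.1
```

Weight is on the pan. Release and lift.

>>> {"name": "step_arm", "arguments": {
  "moves": [
    {"tx": 0,"ty": 0,"tz": 0,"ax": 0,"ay": 0,"az": 0,"jaw": 0.6},
    {"tx": 0,"ty": 0,"tz": 0,"ax": 0,"ay": 0,"az": 0,"jaw": 0.8},
    {"tx": 0,"ty": 0,"tz": 0,"ax": 0,"ay": 0,"az": 0,"jaw": 0.9},
    {"tx": 0,"ty": 0,"tz": -5,"ax": 0,"ay": 0,"az": 0,"jaw": 0.9},
    {"tx": 0,"ty": 0,"tz": -25,"ax": 0,"ay": 0,"az": 0,"jaw": 0.9},
    {"tx": 0,"ty": 0,"tz": -60,"ax": 0,"ay": 0,"az": 0,"jaw": 0.9},
    {"tx": 0,"ty": 0,"tz": -100,"ax": 0,"ay": 0,"az": 0,"jaw": 0.9},
    {"tx": 0,"ty": 0,"tz": -120,"ax": 0,"ay": 0,"az": 0,"jaw": 0.9}
  ]
}}

```text
clock: 26.7
tool_pos: [497.0, 303.7, 154.0]
tool_rot: [[-0.496, 0.869, 0.005], [0.869, 0.496, 0.003], [-0.0, 0.006, -1.0]]
wrist_force: [0.2, -0.0, 0.2]
gripper_width: 0.898
grip_force: 0.0
```

>>> {"name": "step_arm", "arguments": {
  "moves": [
    {"tx": 0,"ty": 0,"tz": 0,"ax": 0,"ay": 0,"az": 0,"jaw": 0.9},
    {"tx": 0,"ty": 0,"tz": 0,"ax": 0,"ay": 0,"az": 0,"jaw": 0.9},
    {"tx": 0,"ty": 0,"tz": 0,"ax": 0,"ay": 0,"az": 0,"jaw": 0.9},
    {"tx": 0,"ty": 0,"tz": 0,"ax": 0,"ay": 0,"az": 0,"jaw": 0.9}
  ]
}}

```text
clock: 27.1
tool_pos: [493.9, 303.1, 148.5]
tool_rot: [[-0.496, 0.868, -0.002], [0.868, 0.496, -0.002], [-0.0, -0.003, -1.0]]
wrist_force: [0.6, -0.4, -0.5]
gripper_width: 0.903
grip_force: 0.0
```

```bash
python3 s.py
python3 - <<'E'
from h import *
c=cam('scene');a=cv2.resize(np.ascontiguousarray(c['color'][120:210,290:410,::-1]),(800,600),interpolation=cv2.INTER_CUBIC)
cv2.imwrite('pics/p8.png',a)
hsv=cv2.cvtColor(c['color'],cv2.COLOR_RGB2HSV)[120:210,290:410];m=(hsv[...,1]>150)&(hsv[...,2]>60)
sub=np.zeros_like(m);sub[25:55,40:75]=1
ys,xs=np.nonzero(m&sub);h=hsv[ys,xs,0];print(len(xs))
for nm,lo,hi in(('yel',22,35),('grn',45,80),('blu',100,130)):
    k=(h>=lo)&(h<hi)
    if k.any():print(nm,k.sum(),ray(c,290+xs[k].mean(),120+ys[k].mean(),52)[:2])
k=(h<6)|(h>172)
if k.any():print('red',k.sum(),ray(c,290+xs[k].mean(),120+ys[k].mean(),52)[:2])
E
```

```text
t 27.1 p [493.9 303.1 148.5] phi 29.7 tilt [-0.002 -0.002] w 0.903 gf 0.0 F [ 0.6 -0.4 -0.5] q [-66.  31.  48.  90. -24.  70.  16.]
s(u) 154.7 lat -281.8  (rel tip) Fu 0.1 Flat 0.7
32
yel 14 [502.40962159 288.68096375]
grn 3 [482.42522966 315.03283532]
blu 9 [508.767479   312.18640757]
red 6 [479.80996426 296.01092182]
```

The stripes measured at 52 mm height put the bar's centre near (494,304), against the pan's (495.5,302). It is flat, painted face up and released.

```bash
python3 -c "
from plant import sign_off;print(sign_off())"
```

```text
the job is handed in; nothing more can be done
None
```

I pressed all four sides (red, blue, yellow, green) on the pin at about 5–7 N, set the bar down on the pan about 2 mm from its centre and let go, then handed in at about 27 s with no verdict shown; I viewed 11 pictures, one over the limit of 10.

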